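# Stage a takeaway order in the roll-top pick-up cabinet

## Task

Stage the next order in the roll-top pick-up cabinet: roll its slatted cover right back, then bring in each square food box lying on the counter, the one nearest the cabinet first. The boxes are full, so slide them flat on the counter: push each one against the rubber-sleeved corner post so that it swings a quarter turn round it and its white ticket comes to face out of the cabinet's mouth, then slide it straight in along the rail until it is wholly inside (a second box pushes the first farther in). Stand each dip tub upright on the raised dip step inside, roll the cover fully down again, and do not disturb the two sauce bottles.

Things in the scene. Friction and masses are not known exactly. Their poses are not given: they have to be found in the camera images.
- cabinet: Fixed roll-top cabinet on the counter, no floor of its own, 410 mm deep, 315 wide, 205 high: clear half-disc cheeks (radius 190 mm), slatted cover in front, grey hood behind. Origin: on the counter, on the half-discs' axis, near mid-width; x points from the mouth (plane x = -190 mm) into the cabinet, roughly to the robot's left; y to the near cheek, roughly to the robot; z up. Offsets below are in its frame.
- post: Fixed upright corner post with black rubber sleeve, radius 16 mm, 70 mm high, outside the mouth at the rail's outer end: x = -300, y = -39 mm in the cabinet's frame, so its lane side is flush with the rail's lane face. Origin: on its axis at the counter, axes as the cabinet's.
- cover (a joint): Slatted tambour cover, part-cylinder of radius 190 mm rolling about the cabinet's y axis through its origin (counter level). 0 = fully down; grows as it is rolled up and back; 1.65 rad = fully back. Its lower edge is at x = -190*cos(0.052+q), z = 190*sin(0.052+q) mm. Stays where it is left (friction); moving it takes up to about 8 N at the handle. Starts shut or a little ajar.
- cover_grip (a point): Middle of the cover's red handle: round bar, 12 mm diameter, 150 mm long along the cabinet's y axis, a stub at each end, 36 mm clear of the slats. In the cabinet's frame at x = -235*cos(0.349+q), y = 0, z = 235*sin(0.349+q) mm, q the cover's joint value; 80 mm above the counter when closed. It turns with the cover.
- box_lane (a point): Point on the counter inside, x = -105, y = +37 mm in the cabinet's frame: a good place for the centre of the last box. The lane runs along x between the near cheek (inner face y = +139 mm) and a steel rail (10 mm thick, 60 high, lane face y = -23 mm, from the post to x = +180 mm). A box against the rail has y = +37 mm. Two boxes fit in file, from x = -182 to +165 mm. Axes as the cabinet's.
- dip_step (a point): Point on the raised steel dip step, x = -85, y = -85 mm in the cabinet's frame, 40 mm above the counter. The step lies between rail and far cheek (y = -149 to -33 mm, x = -180 to +90 mm) with an 8 mm lip in front; its front part is open from above while the cover is back. Tubs clear the closed cover with their centre at x = -130 mm or farther in: e.g. one at x = -125, one at -47 mm.
- box1: Square closed takeaway box, red lid, black base, black diamond on top; 120 x 120 mm, 45 high, about 320 g, slides on the counter. Origin: centre of its underside, z up. White ticket on its -x side, folded over the lid's edge. At first the ticket faces away from the robot (x axis roughly towards the robot). It is the box nearest the cabinet, and always there.
- box2: Square closed takeaway box, red lid, black base, black diamond on top; 120 x 120 mm, 45 high, about 320 g, slides on the counter. Origin: centre of its underside, z up. White ticket on its -x side, folded over the lid's edge. At first the ticket faces away from the robot (x axis roughly towards the robot). It lies behind the first, farther from the cabinet. May be absent.
- tub_a_center (a point): Centre (25 mm up) of a round lidded dip tub, white with an orange lid, 58 mm across the lid, 55 mm body, 50 mm high, about 90 g, starting upright on the far part of the counter. z up. May be absent.
- tub_b_center (a point): Centre (25 mm up) of a round lidded dip tub, white with a green lid, 58 mm across the lid, 55 mm body, 50 mm high, about 90 g, starting upright on the far part of the counter. z up. May be absent.
- sauce_red: Bystander: red-brown squeeze bottle, 64 mm across, 200 mm high, origin under its centre. Leave it alone.
- sauce_brown: Bystander: brown squeeze bottle, 64 mm across, 200 mm high, origin under its centre. Leave it alone.
Not all that is in view belongs to the job. Leave any green look-alike of the box1 alone. What is shaped like the part that bears tub_b_center but blue is not meant.

How it is judged:
By the outcome, as a careful person would: the job done as asked, in the order asked, and still so for the second after the job is handed in, with the robot touching nothing.
Of box2, tub_a, tub_b only 2 to 3 are there at a start; the rules pass over those that are not, and their reading is None.
At some moment in a run one of box1, box2, tub_a, tub_b may be knocked a few centimetres aside while the robot is not near it.
Once in a run the grip may slacken for a moment while it holds something.
It also fails if it takes over 210 s, if anything falls off the work surface, if the arm or the gripper's body presses on something with over 40 N, if the wrist force passes 120 N, or if a joint passes its speed limit or range.

## Robot

A 6-joint arm with a two-finger parallel gripper is mounted at the origin on the work surface. World frame = base frame: x ahead of the robot, y to its left, z up, the work surface at z = 0. Lengths are in m, angles in rad, forces in N, time in s.
With the tool pointing down it reaches from about 0.35 to 0.775 m from the base axis. Payload 5.5 kg.
Tool frame: the origin (TCP) lies where the fingers leave the gripper's body, on its centre line; the fingertips stand 73 mm ahead of it and the grasp point (between the pads) lies 54 mm ahead of it (manip.tip_reach is the distance from the TCP to the fingertips, in m); z points along the fingers, y is the direction in which the jaws open and shut (so a half turn about z gives the same grasp; the last joint's range is limited). The gripper opens to 85 mm and grips with 20 to 120 N. Pads are 22 mm wide; open, the fingers measure 114 mm over their backs; the gripper's body (76 mm by 85 mm) begins 54 mm behind the grasp point. The pads swing forward as they close: fully open they stand 13 mm farther back than shut.
Start: joints at [-1.431, 0.313, 0.046, 1.304, 0, 1.431], TCP at [0.159, -0.553, 0.304] pointing down, gripper open.
Joint ranges: [-2.76, 2.76], [-0.86, 1.69], [-1.03, 1.26], [-2.2, 2.34], [-1.47, 1.5], [-3.14, 3.14]. Speed limits (rad/s): [2.57, 2.57, 3.14, 3.14, 3.14, 3.14].

## Interface

Orientations are given as [roll, pitch, yaw] about the fixed x, y, z axes, in that order (R = Rz(yaw) Ry(pitch) Rx(roll)).
In Python, from cell import manip gives the robot as it stands. The module is installed in compiled form; this text tells all that it offers.
- The arm moves only by the tool drive_tool, never from a script. Its argument "steps" is a list of rows, each an object with "turn": the turn, a rotation vector about the tool's x, y, z in degrees, a list of three; "dp": the shift along the tool's x, y, z in mm, a list of three; "jaw": the gripper command: -1 is shut, 1 is fully open, values between are in proportion. In form: [{"turn": [ax, ay, az], "dp": [x, y, z], "jaw": jaw}, ...]. A call has 1 to 8 rows; each row shifts and turns the commanded pose from where the row before left it, along the tool's axes as they then stand; what a row does not reach is not made up. A row lasts 1/10 s, in which the tool goes at most 50 mm and 8.59 degrees, less where a joint would pass 70% of its speed; a pose out of reach is approached as far as the arm can. A call with a gripper value outside its range is refused whole. The fingers move at their own pace and stop on an object; "grip_force" is the grip in N (left out, the last holds). Time passes only in rows, so rows that do not move let the fingers close. It gives the time, the measured TCP pose, the force and the opening at its end, in the units of the state.
- manip.read_state(): the state, without advancing time (a new reading comes with each control period).
- manip.camera(name): name is "side" or "top"; returns the picture (420x560x3 uint8, red, green, blue); there is no depth.
- manip.calibration(name): a dict with "intrinsics" (3x3 intrinsics, pixels), "dist_coeffs" ([k1, k2, p1, p2, k3] as OpenCV has them; the pictures are not rectified), "extrinsics" (4x4, takes a point from camera to world coordinates). Camera axes: x right, y down, z forward; pixel columns grow to the right and rows downward; lengths in m; the calibration is good to about 2 mm. A picture is of the moment at which its call begins. calibration takes no time and is no camera call.
- manip.job_done(): hands the job in, once; it reports no verdict.
The state is a dict: "time": time; "joints": joint angles; "qvel": joint speeds; "effort": joint torques, N m; "position": TCP position; "tcp_rot": TCP orientation; "wrist_force": force on the tool from outside, world axes, zero at the start; "wrist_torque": the same for the moment, N m; "opening": finger opening in m.
Only numpy, scipy, OpenCV 4.12 (cv2) and the standard library are available. Lean on these libraries where they do the work, as an engineer would, in place of code of your own. Each camera call takes 0.05 s, during which the arm holds its last target.

## Working session

There is one attempt and no reset: what is moved stays moved. The work goes in short steps, Python scripts to look and compute and a tool call to move; the robot and the scene stay as the last step left them, time stands still between calls to the robot, and variables do not carry over. Pictures are saved under pics/ and viewed, and the job is handed in when it is done.

Besides the shell and the picture viewer there is one more tool, called after ">>>" as a command line: name --argument value ..., lists and objects as JSON in quotes. drive_tool: Moves the arm, as the interface text tells. Its arguments: {"type":"object","properties":{"steps":{"type":"array","items":{"type":"object","properties":{"turn":{"type":"array","items":{"type":"number"}},"dp":{"type":"array","items":{"type":"number"}},"jaw":{"type":"number"}}}},"grip_force":{"type":"number"}},"required":["steps"]}

```bash
mkdir -p pics; python3 - <<'E'
from cell import manip
import cv2
print(manip.read_state())
for n in ("side","top"):
    im=manip.camera(n); cv2.imwrite(f"pics/{n}0.png",im[:,:,::-1])
    c=manip.calibration(n); print(n,c)
E
```

```text
{'time': 0.0, 'joints': array([-1.43059748e+00,  3.14013664e-01,  4.49670902e-02,  1.30362075e+00,
        2.40538858e-05,  1.43120491e+00]), 'qvel': array([ 0.0008826 ,  0.00062827, -0.00168253, -0.00034807, -0.00052028,
        0.00257565]), 'effort': array([ 1.75484682e-03, -4.80628502e+01,  2.98532689e+01,  1.92641595e-02,
        1.52001762e-04,  1.99022742e-05]), 'position': array([ 0.15873427, -0.55224931,  0.30299636]), 'tcp_rot': array([-3.13974320e+00, -2.84148113e-04,  2.79789981e-01]), 'wrist_force': array([0.17605817, 0.79183767, 0.0112146 ]), 'wrist_torque': array([ 7.53240599e-05,  4.20768093e-03, -1.26444052e-02]), 'opening': 0.08498161953795162}
side {'intrinsics': array([[477.19138748,   0.        , 281.24660276],
       [  0.        , 477.19138748, 209.78393206],
       [  0.        ,   0.        ,   1.        ]]), 'dist_coeffs': array([0.01769128, 0.        , 0.        , 0.        , 0.        ]), 'extrinsics': array([[ 0.94828185,  0.18075207, -0.26094102,  0.90071914],
       [ 0.31740936, -0.54921321,  0.77305637, -1.02232531],
       [-0.00358072, -0.81590045, -0.57818132,  0.84018339],
       [ 0.        ,  0.        ,  0.        ,  1.        ]])}
top {'intrinsics': array([[509.13530572,   0.        , 269.78515652],
       [  0.        , 509.13530572, 206.76037253],
       [  0.        ,   0.        ,   1.        ]]), 'dist_coeffs': array([-0.11407934,  0.        ,  0.        ,  0.        ,  0.        ]), 'extrinsics': array([[ 0.07135695, -0.97403293,  0.21486747,  0.23089059],
       [-0.99744956, -0.07002658,  0.0138074 , -0.03797878],
       [ 0.00159757, -0.21530472, -0.97654561,  1.45886654],
       [ 0.        ,  0.        ,  0.        ,  1.        ]])}
```

View pics/side0.png

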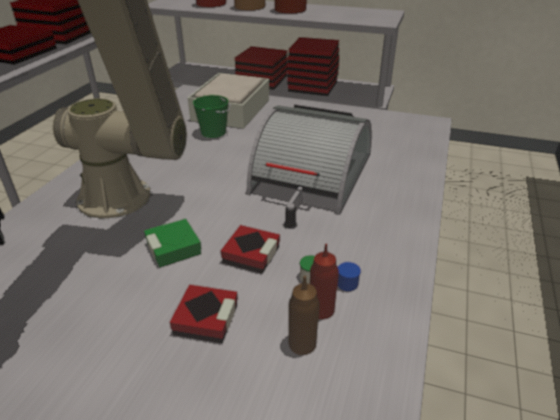

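View pics/top0.png

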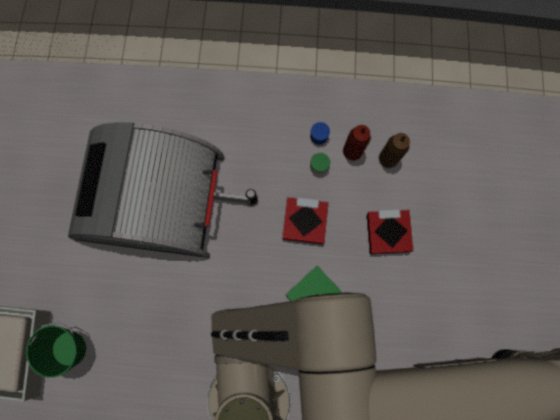

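```bash
cat > h.py <<'E'
import numpy as np, cv2, json
from cell import manip
from scipy.spatial.transform import Rotation as R
C={n:manip.calibration(n) for n in("side","top")}
def proj(n,P):
    c=C[n];E=np.linalg.inv(c["extrinsics"]);P=np.atleast_2d(np.asarray(P,float))
    return cv2.projectPoints(P,cv2.Rodrigues(E[:3,:3])[0],E[:3,3],c["intrinsics"],c["dist_coeffs"])[0].reshape(-1,2)
def unp(n,uv,z):
    c=C[n];E=c["extrinsics"]
    p=cv2.undistortPoints(np.array(uv,float).reshape(-1,1,2),c["intrinsics"],c["dist_coeffs"]).reshape(-1,2)
    d=np.c_[p,np.ones(len(p))]@E[:3,:3].T;o=E[:3,3]
    return o+d*((z-o[2])/d[:,2])[:,None]
def crop(n,u0,v0,u1,v1,name,s=None,im=None):
    if im is None: im=manip.camera(n)[:,:,::-1]
    s=s or min(800/(u1-u0),600/(v1-v0))
    o=cv2.resize(im[v0:v1,u0:u1],None,fx=s,fy=s,interpolation=cv2.INTER_CUBIC)[:600,:800]
    cv2.imwrite("pics/"+name,o); return s
E
python3 - <<'E'
from h import *
a=cv2.imread("pics/top0.png");b=cv2.imread("pics/side0.png")
print(crop("top",60,110,270,265,"c1.png",im=a),crop("top",230,110,430,260,"c2.png",im=a),crop("side",230,90,400,220,"c3.png",im=b),crop("side",140,200,400,360,"c4.png",im=b))
E
```

```text
3.8095238095238093 4.0 4.615384615384615 3.076923076923077
```

View pics/c1.png

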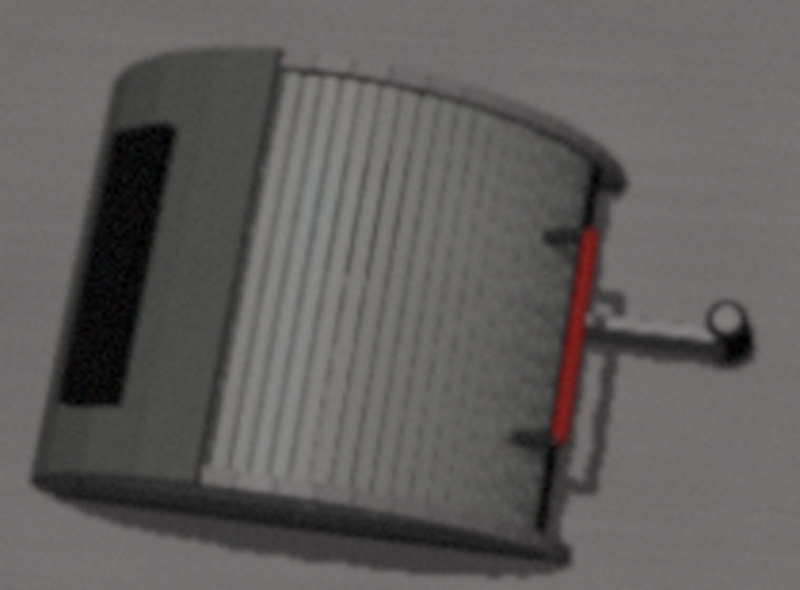

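View pics/c2.png

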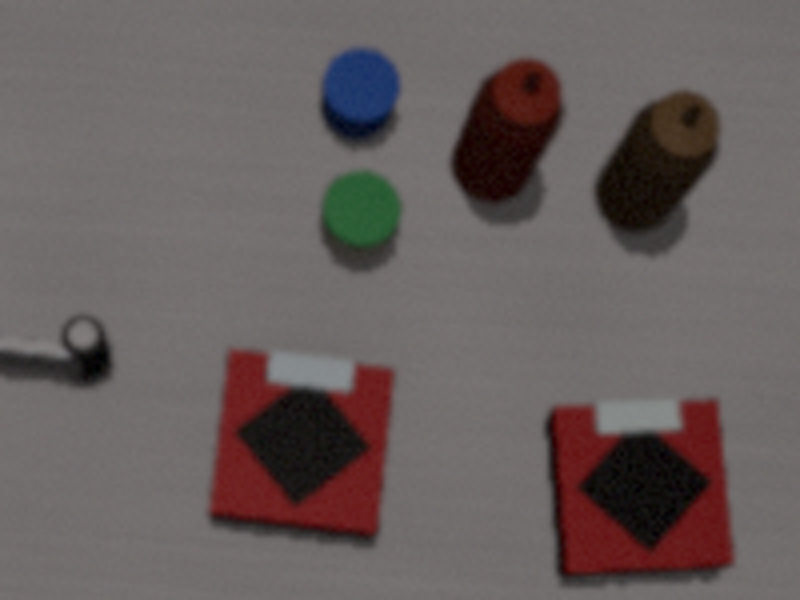

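View pics/c3.png

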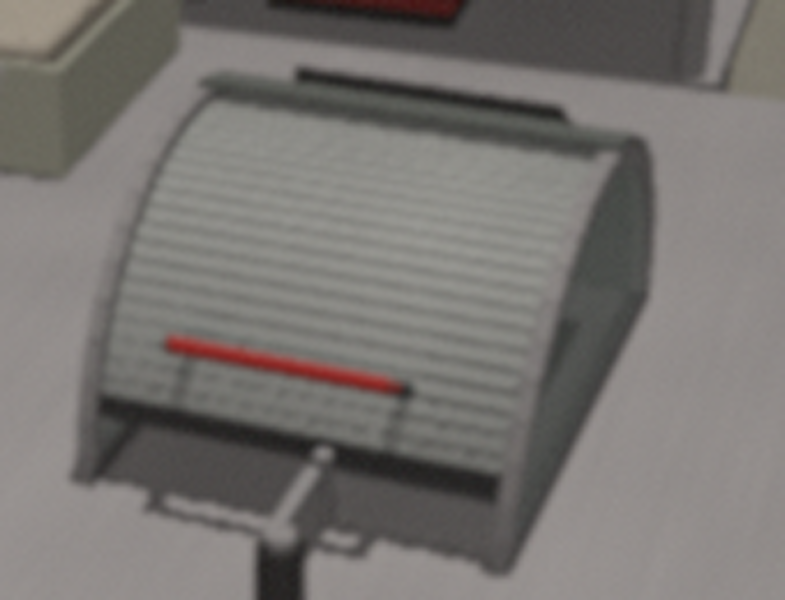

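View pics/c4.png

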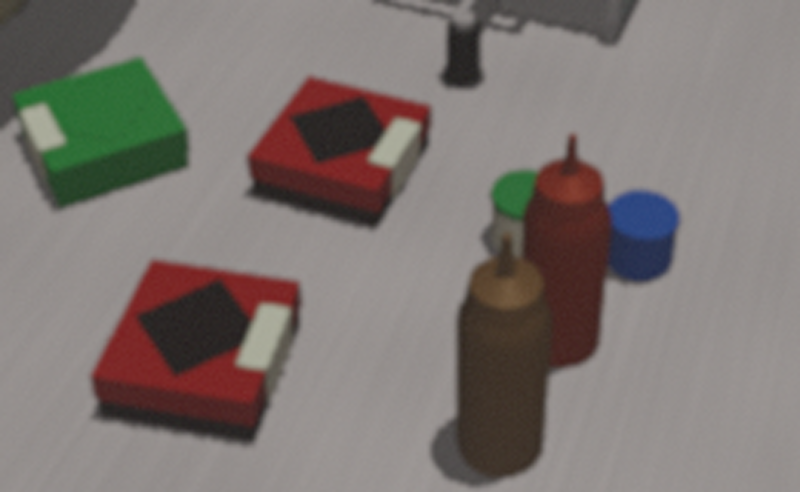

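```bash
cat > cab.py <<'E'
from h import *
from scipy.optimize import least_squares
T=lambda p:np.array(p)/3.8095+[60,110]
S=lambda p:np.array(p)/4.6154+[230,90]
def W(p,P):
    x,y,a=p[:3];P=np.atleast_2d(P);c,s=np.cos(a),np.sin(a)
    return np.c_[x+c*P[:,0]-s*P[:,1],y+s*P[:,0]+c*P[:,1],P[:,2]]
def pts(q):
    hx,hz=-.235*np.cos(.349+q),.235*np.sin(.349+q)
    return np.array([[-.3,-.039,.07],[hx,.075,hz],[hx,-.075,hz]])
obsT=np.array([T((728,320)),T((562,440)),T((592,232))]);obsS=np.array([S((281,533)),S((168,344)),S((408,388))])
def f(p):
    w=W(p,pts(p[3]));return np.r_[(proj("top",w)-obsT).ravel(),(proj("side",w)-obsS).ravel()]
if __name__=="__main__":
    r=least_squares(f,[.5,.2,1.7,.1]);print(r.x,r.fun.round(1))
    np.save("cab.npy",r.x)
    print("corners side",(proj("side",W(r.x,[[-.19,.15,0],[-.19,-.16,0]]))-[230,90])*4.6154, "obs (80,482),(500,572)")
    print("corners top",(proj("top",W(r.x,[[-.19,.15,0],[-.19,-.16,0],[.22,.15,.0]]))-[60,110])*3.8095)
    Tc=lambda p:np.array(p)/4+[230,110]
    for n,c in dict(b1=[(230,350),(393,370),(376,533),(211,516)],b2=[(555,408),(717,401),(731,566),(563,573)]).items():
        w=unp("top",Tc(c),.045);print(n,w.mean(0),[np.linalg.norm(w[i]-w[i-1]).round(4) for i in range(4)]);d=w[3]-w[0]+w[2]-w[1];print(" xaxis yaw deg",np.degrees(np.arctan2(d[1],d[0])))
    for n,p,z in [("tubb",(362,208),.05),("blue",(361,86),.05),("red",(527,93),.19),("brown",(685,125),.19)]:
        print(n,unp("top",[Tc(p)],z)[0])
    w=unp("side",[np.array((518,192))/3.0769+[140,200]],.05);print("tubb side",w)
    for n in("post","lane","step"): print(n,W(r.x,dict(post=[-.3,-.039,0],lane=[-.105,.037,0],step=[-.085,-.085,.04])[n]))
E
python3 cab.py
```

```text
[0.5495179  0.33863419 1.51780183 0.2101532 ] [-0.  -1.1 -0.2 -1.   0.2 -0.   0.2 -0.2  1.  -0.  -3.3 -0.2]
corners side [[ 82.06825408 474.44723447]
 [513.97971263 568.92724284]] obs (80,482),(500,572)
corners top [[553.94968782 561.53997249]
 [613.14309124 172.81083732]
 [ 33.59951616 492.70069008]]
b1 [ 0.50987648 -0.12201934  0.045     ] [np.float64(0.1206), np.float64(0.1172), np.float64(0.1182), np.float64(0.1163)]
 xaxis yaw deg 177.12123415367085
b2 [ 0.49464991 -0.36420065  0.045     ] [np.float64(0.1182), np.float64(0.1177), np.float64(0.1189), np.float64(0.12)]
 xaxis yaw deg -174.87130881049734
tubb [ 0.68381834 -0.15508386  0.05      ]
blue [ 0.77757459 -0.149905    0.05      ]
red [ 0.7268278  -0.24920363  0.19      ]
brown [ 0.71269562 -0.355365    0.19      ]
tubb side [[ 0.6794236  -0.15858258  0.05      ]]
post [[0.57257224 0.03698953 0.        ]]
lane [[0.50700802 0.23574147 0.        ]]
step [[0.62989614 0.24925109 0.04      ]]
```

```bash
cat > go.py <<'E'
# usage: from go import *; d(world xyz TCP, yaw deg) -> needed dp in tool frame after levelling to yaw
from cab import *
p=np.load("cab.npy"); p4=p
def cw(x,y,z=0): return W(p,[[x/1e3,y/1e3,z/1e3]])[0]*1e3
def wc(w): # world mm -> cabinet mm
    a=p[2];dx=np.array(w[:2])-p[:2]*1e3;c,s=np.cos(a),np.sin(a);return np.array([c*dx[0]+s*dx[1],-s*dx[0]+c*dx[1]])
def st():
    s=manip.read_state();r=R.from_euler("xyz",s["tcp_rot"]);return s,np.array(s["position"])*1e3,r
def d(t,yaw=None):
    s,q,r=st()
    if yaw is not None:
        r2=R.from_euler("xyz",[np.pi,0,np.radians(yaw)]);rv=np.degrees((r.inv()*r2).as_rotvec());r=r2
        print("turn",rv.round(1),end=" ")
    print("dp",(r.inv().apply(np.array(t)-q)).round(1),"pos",q.round(1),"F",np.round(s["wrist_force"],1),"t",round(s["time"],1))
YC=np.degrees(p[2])-90
E
python3 - <<'E'
from go import *
q=p[3];h=cw(-235*np.cos(.349+q),0,235*np.sin(.349+q));print("handle",h,YC)
d(h+[0,0,54+100],YC)
print("b1 cab",wc([510,-122]),"b2",wc([494.6,-364.2]),"tub",wc([682,-157]),"green",unp("top",[[317,266]],.045))
E
```

```text
handle [538.96577358 139.70326924 124.66011053] -3.0363607808465787
turn [-0.1  0.  19.1] dp [ 343.1 -711.2   24.4] pos [ 158.7 -552.3  303.1] F [ 0.4  0.2 -0.4] t 0.1
b1 cab [-462.08076162   15.06276774] b2 [-704.75647525   17.61188877] tub [-487.92083894 -158.54970417] green [[ 0.38318984 -0.16093411  0.045     ]]
```

>>> drive_tool --steps '[{"turn":[0,0,6.35],"dp":[0,0,0],"jaw":1},{"turn":[0,0,6.35],"dp":[0,0,0],"jaw":0.2},{"turn":[0,0,6.35],"dp":[0,0,0],"jaw":0}]' --grip_force 30

```text
time: 0.4
position: [0.1588, -0.5524, 0.3034]
tcp_rot: [-3.141, 0.0, -0.057]
wrist_force: [0.6, 0.7, 0.0]
opening: 0.059
```

>>> drive_tool --steps '[{"dp":[20,-44,0],"jaw":0},{"dp":[20,-44,0],"jaw":0},{"dp":[20,-44,0],"jaw":0},{"dp":[20,-44,0],"jaw":0},{"dp":[20,-44,0],"jaw":0},{"dp":[20,-44,0],"jaw":0},{"dp":[20,-44,0],"jaw":0},{"dp":[20,-44,0],"jaw":0}]'

```text
$.steps[0]: bad value
```

>>> drive_tool --steps '[{"dp":[22,-44,0],"jaw":0},{"dp":[22,-44,0],"jaw":0},{"dp":[22,-44,0],"jaw":0},{"dp":[22,-44,0],"jaw":0},{"dp":[22,-44,0],"jaw":0},{"dp":[22,-44,0],"jaw":0},{"dp":[22,-44,0],"jaw":0},{"dp":[22,-44,0],"jaw":0}]'

```text
$.steps[0]: bad value
```

```bash
python3 - <<'E'
from go import *
q=p[3];h=cw(-235*np.cos(.349+q),0,235*np.sin(.349+q))
d(h+[0,0,54+60],YC); print(st()[0]["opening"])
E
```

```text
turn [-0.1  0.  -0.2] dp [ 343.  -711.3   64.7] pos [ 158.8 -552.4  303.4] F [0.6 0.7 0. ] t 0.4
0.05896116005596058
```

Turn is required in each row.

>>> drive_tool --steps '[{"turn":[0,0,0],"dp":[20,-44,0],"jaw":0},{"turn":[0,0,0],"dp":[20,-44,0],"jaw":0},{"turn":[0,0,0],"dp":[20,-44,0],"jaw":0},{"turn":[0,0,0],"dp":[20,-44,0],"jaw":0},{"turn":[0,0,0],"dp":[20,-44,0],"jaw":0},{"turn":[0,0,0],"dp":[20,-44,0],"jaw":0},{"turn":[0,0,0],"dp":[20,-44,0],"jaw":0},{"turn":[0,0,0],"dp":[20,-44,0],"jaw":0}]'

```text
time: 1.2
position: [0.3373, -0.2077, 0.3037]
tcp_rot: [-3.142, -0.0, -0.053]
wrist_force: [0.3, -0.3, -0.8]
opening: 0.0425
```

>>> drive_tool --steps '[{"turn":[0,0,0],"dp":[22,-44,0],"jaw":0},{"turn":[0,0,0],"dp":[22,-44,0],"jaw":0},{"turn":[0,0,0],"dp":[22,-44,0],"jaw":0},{"turn":[0,0,0],"dp":[22,-44,0],"jaw":0},{"turn":[0,0,0],"dp":[22,-44,0],"jaw":0},{"turn":[0,0,0],"dp":[22,-44,0],"jaw":0},{"turn":[0,0,0],"dp":[22,-44,0],"jaw":0},{"turn":[0,0,0],"dp":[22,-44,0],"jaw":0}]'

```text
time: 2.0
position: [0.5302, 0.0927, 0.304]
tcp_rot: [-3.109, 0.001, 0.011]
wrist_force: [-0.7, -1.9, -0.8]
opening: 0.0429
```

```bash
python3 - <<'E'
from go import *
q=p[3];h=cw(-235*np.cos(.349+q),0,235*np.sin(.349+q))
d(h+[0,0,54+60],YC); print(st()[0]["opening"])
crop("side",200,60,420,225,"h0.png")
E
```

```text
turn [-1.9  0.1  3.7] dp [  6.2 -47.4  65.3] pos [530.2  92.7 304. ] F [-0.7 -1.9 -0.8] t 2.0
0.04291026832680378
```

View pics/h0.png

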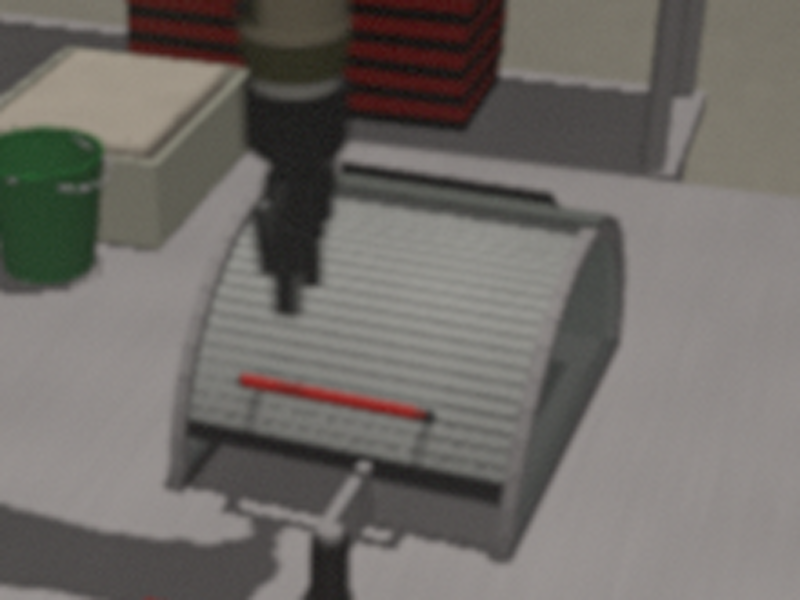

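>>> drive_tool --steps '[{"turn":[-1.0,0,2],"dp":[3,-23,0],"jaw":-0.1},{"turn":[-0.9,0,1.7],"dp":[3,-23,0],"jaw":-0.1},{"turn":[0,0,0],"dp":[0,0,0],"jaw":-0.1},{"turn":[0,0,0],"dp":[0,0,0],"jaw":-0.1}]'

```text
time: 2.45
position: [0.5355, 0.0901, 0.3061]
tcp_rot: [-3.109, 0.003, 0.006]
wrist_force: [-0.8, -0.7, 0.4]
opening: 0.0386
```

```bash
python3 - <<'E'
from go import *
q=p[3];h=cw(-235*np.cos(.349+q),0,235*np.sin(.349+q))
d(h+[0,0,54],YC); print(st()[0]["opening"])
E
```

```text
turn [-1.9  0.2  3.4] dp [  0.9 -49.7 127.4] pos [535.5  90.1 306.1] F [-0.8 -0.7  0.4] t 2.5
0.03862538423810063
```

```bash
python3 - <<'E'
from go import *
print(st()[0]["joints"].round(3),st()[0]["qvel"].round(3))
E
```

```text
[ 0.005  0.25  -0.034  1.289  0.033  3.141] [-0.001 -0.004 -0.002 -0.    -0.    -0.001]
```

>>> drive_tool --steps '[{"turn":[0,0,-8.5],"dp":[0,0,0],"jaw":-0.1},{"turn":[0,0,-8.5],"dp":[0,0,0],"jaw":-0.1},{"turn":[0,0,-8.5],"dp":[0,0,0],"jaw":-0.1},{"turn":[0,0,-8.5],"dp":[0,0,0],"jaw":-0.1},{"turn":[0,0,-8.5],"dp":[0,0,0],"jaw":-0.1},{"turn":[0,0,-8.5],"dp":[0,0,0],"jaw":-0.1},{"turn":[0,0,-8.5],"dp":[0,0,0],"jaw":-0.1},{"turn":[0,0,-8.5],"dp":[0,0,0],"jaw":-0.1}]'

```text
time: 3.25
position: [0.5355, 0.0901, 0.3063]
tcp_rot: [-3.127, -0.03, 1.199]
wrist_force: [-0.3, -0.1, 0.4]
opening: 0.0387
```

>>> drive_tool --steps '[{"turn":[0,0,-8.5],"dp":[0,0,0],"jaw":-0.1},{"turn":[0,0,-8.5],"dp":[0,0,0],"jaw":-0.1},{"turn":[0,0,-8.5],"dp":[0,0,0],"jaw":-0.1},{"turn":[0,0,-8.5],"dp":[0,0,0],"jaw":-0.1},{"turn":[0,0,-8.5],"dp":[0,0,0],"jaw":-0.1},{"turn":[0,0,-8.5],"dp":[0,0,0],"jaw":-0.1},{"turn":[0,0,-8.5],"dp":[0,0,0],"jaw":-0.1},{"turn":[0,0,-8.5],"dp":[0,0,0],"jaw":-0.1}]'

```text
time: 4.05
position: [0.5354, 0.0901, 0.3062]
tcp_rot: [3.119, -0.024, 2.386]
wrist_force: [0.3, 0.3, -0.8]
opening: 0.0383
```

```bash
echo 'YC+=180' >> go.py; python3 - <<'E'
from go import *
q=p[3];h=cw(-235*np.cos(.349+q),0,235*np.sin(.349+q))
d(h+[0,0,54],YC); print(st()[0]["joints"].round(3))
E
```

```text
turn [  1.7  -0.9 -40.3] dp [ -0.9  49.7 127.6] pos [535.4  90.1 306.2] F [ 0.3  0.3 -0.8] t 4.0
[ 0.005  0.25  -0.035  1.289  0.033  0.761]
```

>>> drive_tool --steps '[{"turn":[0.34,-0.18,-8.06],"dp":[0,0,0],"jaw":-0.1},{"turn":[0.34,-0.18,-8.06],"dp":[0,0,0],"jaw":-0.1},{"turn":[0.34,-0.18,-8.06],"dp":[0,0,0],"jaw":-0.1},{"turn":[0.34,-0.18,-8.06],"dp":[0,0,0],"jaw":-0.1},{"turn":[0.34,-0.18,-8.06],"dp":[0,0,0],"jaw":-0.1},{"turn":[0,0,0],"dp":[0,25,0],"jaw":-0.1},{"turn":[0,0,0],"dp":[0,25,0],"jaw":-0.1},{"turn":[0,0,0],"dp":[0,0,0],"jaw":-0.1}]'

```text
time: 4.85
position: [0.5384, 0.1421, 0.3062]
tcp_rot: [3.14, 0.0, 3.086]
wrist_force: [-0.6, -0.3, 1.2]
opening: 0.0385
```

```bash
python3 - <<'E'
from go import *
q=p[3];h=cw(-235*np.cos(.349+q),0,235*np.sin(.349+q))
d(h+[0,0,54],YC); print(st()[0]["joints"].round(3))
E
```

```text
turn [ 0.1  0.  -0.2] dp [ -0.7  -2.3 127.6] pos [538.4 142.1 306.2] F [-0.6 -0.3  1.2] t 4.8
[1.130e-01 2.770e-01 2.000e-03 1.296e+00 1.000e-03 1.690e-01]
```

>>> drive_tool --steps '[{"turn":[0,0,0],"dp":[0,-2.5,20],"jaw":-0.35},{"turn":[0,0,0],"dp":[0,0,20],"jaw":-0.35},{"turn":[0,0,0],"dp":[0,0,20],"jaw":-0.35},{"turn":[0,0,0],"dp":[0,0,20],"jaw":-0.35},{"turn":[0,0,0],"dp":[0,0,20],"jaw":-0.35},{"turn":[0,0,0],"dp":[0,0,15],"jaw":-0.35},{"turn":[0,0,0],"dp":[0,0,10],"jaw":-0.35},{"turn":[0,0,0],"dp":[0,0,0],"jaw":-0.35}]'

```text
time: 5.65
position: [0.5376, 0.1374, 0.1798]
tcp_rot: [-3.141, -0.003, 3.083]
wrist_force: [0.9, 0.1, 0.2]
opening: 0.0279
```

```bash
python3 - <<'E'
from go import *
q=p[3];h=cw(-235*np.cos(.349+q),0,235*np.sin(.349+q))
d(h+[0,0,54],YC)
crop("side",230,60,400,187,"h1.png")
E
```

```text
turn [-0.  -0.2 -0.3] dp [-1.2  2.3  1.1] pos [537.6 137.4 179.8] F [0.9 0.1 0.2] t 5.7
```

View pics/h1.png

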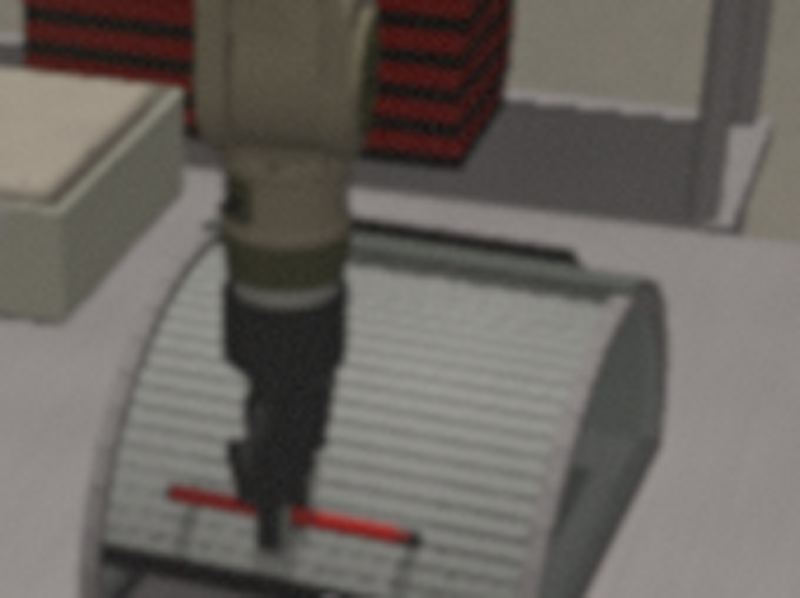

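>>> drive_tool --steps '[{"turn":[0,0,0],"dp":[0,0,0],"jaw":-1},{"turn":[0,0,0],"dp":[0,0,0],"jaw":-1},{"turn":[0,0,0],"dp":[0,0,0],"jaw":-1},{"turn":[0,0,0],"dp":[0,0,0],"jaw":-1}]'

```text
time: 6.1
position: [0.5391, 0.1394, 0.1817]
tcp_rot: [3.139, 0.001, 3.085]
wrist_force: [0.5, 5.6, -2.6]
opening: 0.0107
```

```bash
python3 - <<'E'
from go import *
s,q,r=st();print(s["opening"],s["wrist_force"])
c=wc(q);print("grip cab",c,"z",q[2]-54, "phi", np.degrees(np.arctan2(q[2]-54,-c[0])), np.hypot(q[2]-54,c[0]))
ph=np.linspace(.349+.21,.349+1.66,25)
for i in range(24): print([round(235*(np.cos(ph[i])-np.cos(ph[i+1])),1),round(-235*(np.sin(ph[i+1])-np.sin(ph[i])),1)],end=" " if (i+1)%8 else "\n")
E
```

```text
0.010748884715051752 [ 0.47252318  5.56486302 -2.59828496]
grip cab [-1.99493900e+02 -1.71696998e-01] z 127.70204175077365 phi 32.62452916830416 236.86626543388778
[np.float64(7.9), np.float64(-11.8)] [np.float64(8.6), np.float64(-11.3)] [np.float64(9.3), np.float64(-10.8)] [np.float64(9.9), np.float64(-10.2)] [np.float64(10.5), np.float64(-9.6)] [np.float64(11.0), np.float64(-8.9)] [np.float64(11.6), np.float64(-8.2)] [np.float64(12.0), np.float64(-7.5)]
[np.float64(12.5), np.float64(-6.8)] [np.float64(12.9), np.float64(-6.0)] [np.float64(13.2), np.float64(-5.2)] [np.float64(13.5), np.float64(-4.4)] [np.float64(13.7), np.float64(-3.6)] [np.float64(13.9), np.float64(-2.8)] [np.float64(14.1), np.float64(-1.9)] [np.float64(14.2), np.float64(-1.1)]
[np.float64(14.2), np.float64(-0.2)] [np.float64(14.2), np.float64(0.6)] [np.float64(14.1), np.float64(1.5)] [np.float64(14.0), np.float64(2.4)] [np.float64(13.8), np.float64(3.2)] [np.float64(13.6), np.float64(4.0)] [np.float64(13.3), np.float64(4.8)] [np.float64(13.0), np.float64(5.6)]
```

>>> drive_tool --steps '[{"turn":[0,0,0],"dp":[0,7.9,-11.8],"jaw":-1},{"turn":[0,0,0],"dp":[0,8.6,-11.3],"jaw":-1},{"turn":[0,0,0],"dp":[0,9.3,-10.8],"jaw":-1},{"turn":[0,0,0],"dp":[0,9.9,-10.2],"jaw":-1},{"turn":[0,0,0],"dp":[0,10.5,-9.6],"jaw":-1},{"turn":[0,0,0],"dp":[0,11.0,-8.9],"jaw":-1},{"turn":[0,0,0],"dp":[0,11.6,-8.2],"jaw":-1},{"turn":[0,0,0],"dp":[0,12.0,-7.5],"jaw":-1}]'

```text
time: 6.9
position: [0.5432, 0.2182, 0.2616]
tcp_rot: [-3.138, 0.001, 3.083]
wrist_force: [-1.4, -10.4, 4.3]
opening: 0.0107
```

```bash
cat > arc.py <<'E'
from go import *
s,q,r=st();c=wc(q);z=q[2]-54
print("cab",c.round(1),"z",z.round(1),"phi",np.arctan2(z,-c[0]).round(3),"q",(np.arctan2(z,-c[0])-.349).round(3),"r",np.hypot(z,c[0]).round(1),"F",s["wrist_force"].round(1),s["opening"].round(4),s["time"])
E
python3 arc.py
```

```text
Traceback (most recent call last):
  File "arc.py", line 3, in <module>
    print("cab",c.round(1),"z",z.round(1),"phi",np.arctan2(z,-c[0]).round(3),"q",(np.arctan2(z,-c[0])-.349).round(3),"r",np.hypot(z,c[0]).round(1),"F",s["wrist_force"].round(1),s["opening"].round(4),s["time"])
                                                                                                                                                                                 ^^^^^^^^^^^^^^^^^^
AttributeError: 'float' object has no attribute 'round'
```

>>> drive_tool --steps '[{"turn":[0,0,0],"dp":[0,12.5,-6.0],"jaw":-1},{"turn":[0,0,0],"dp":[0,12.9,-5.5],"jaw":-1},{"turn":[0,0,0],"dp":[0,13.2,-5.0],"jaw":-1},{"turn":[0,0,0],"dp":[0,13.5,-4.2],"jaw":-1},{"turn":[0,0,0],"dp":[0,13.7,-3.4],"jaw":-1},{"turn":[0,0,0],"dp":[0,13.9,-2.6],"jaw":-1},{"turn":[0,0,0],"dp":[0,14.1,-1.8],"jaw":-1},{"turn":[0,0,0],"dp":[0,14.2,-1],"jaw":-1}]'

```text
time: 7.7
position: [0.549, 0.3274, 0.293]
tcp_rot: [3.14, 0.003, 3.084]
wrist_force: [-1.4, -4.3, 0.6]
opening: 0.0104
```

```bash
sed -i 's/s\["opening"\].round(4)/round(s["opening"],4)/' arc.py; python3 arc.py
```

```text
cab [-11.2  -0.1] z 239.0 phi 1.524 q 1.175 r 239.2 F [-1.4 -4.3  0.6] 0.0104 7.7
```

>>> drive_tool --steps '[{"turn":[0,0,0],"dp":[0,14.2,0],"jaw":-1},{"turn":[0,0,0],"dp":[0,14.2,0.6],"jaw":-1},{"turn":[0,0,0],"dp":[0,14.1,1.5],"jaw":-1},{"turn":[0,0,0],"dp":[0,14.0,2.4],"jaw":-1},{"turn":[0,0,0],"dp":[0,13.8,3.2],"jaw":-1},{"turn":[0,0,0],"dp":[0,13.6,4.0],"jaw":-1},{"turn":[0,0,0],"dp":[0,13.3,4.8],"jaw":-1},{"turn":[0,0,0],"dp":[0,13.0,5.6],"jaw":-1}]'

```text
time: 8.5
position: [0.5549, 0.4372, 0.2685]
tcp_rot: [-3.14, 0.001, 3.085]
wrist_force: [-6.8, -48.9, 35.6]
opening: 0.0106
```

```bash
python3 arc.py
```

```text
cab [98.7 -0.2] z 214.5 phi 2.002 q 1.653 r 236.1 F [ -6.8 -48.9  35.6] 0.0106 8.5
```

>>> drive_tool --steps '[{"turn":[0,0,0],"dp":[0,-2.5,-1],"jaw":-1},{"turn":[0,0,0],"dp":[0,0,0],"jaw":-0.3},{"turn":[0,0,0],"dp":[0,0,0],"jaw":-0.3},{"turn":[0,0,0],"dp":[0,0,-20],"jaw":-0.3},{"turn":[0,0,0],"dp":[0,0,-40],"jaw":-0.3},{"turn":[0,0,0],"dp":[0,0,-20],"jaw":-0.3},{"turn":[0,0,0],"dp":[0,-20,0],"jaw":-1},{"turn":[0,0,0],"dp":[0,-40,0],"jaw":-1}]'

```text
time: 9.3
position: [0.5525, 0.3759, 0.3477]
tcp_rot: [3.14, 0.001, 3.087]
wrist_force: [1.8, -0.4, -0.8]
opening: 0.0016
```

```bash
python3 - <<'E'
from go import *
d(cw(-462-60-50,60,88),YC)
crop("side",140,40,420,250,"o1.png");crop("top",60,100,430,377,"o2.png")
E
```

```text
turn [ 0.1  0.1 -0.1] dp [  61.1 -609.4  259.7] pos [552.5 375.9 347.7] F [ 1.8 -0.4 -0.8] t 9.3
```

View pics/o1.png

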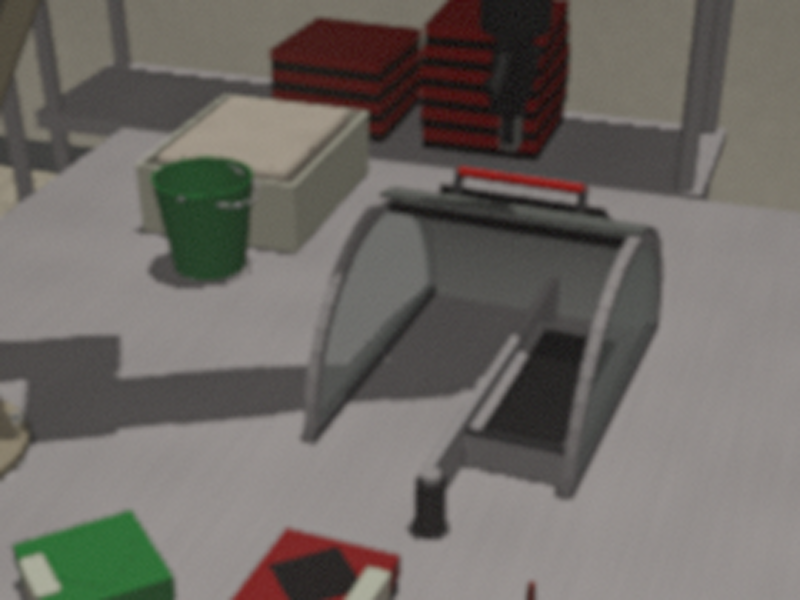

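View pics/o2.png

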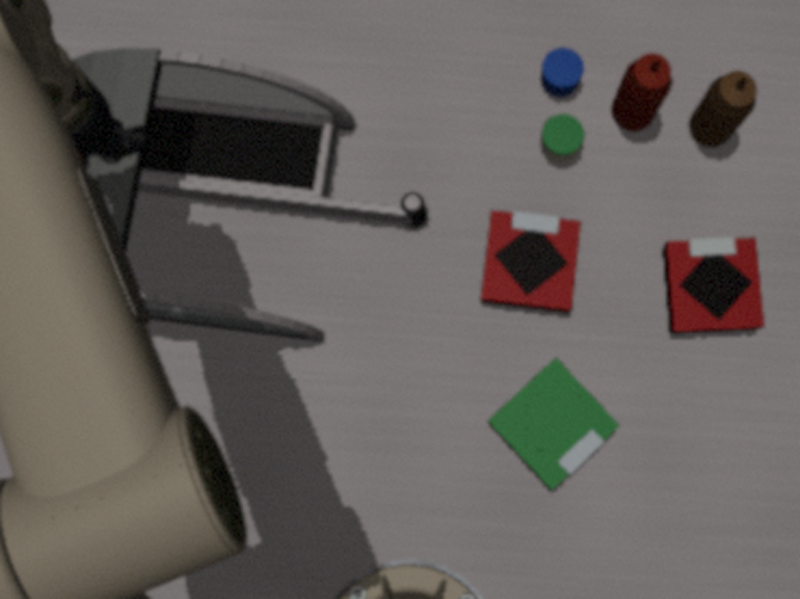

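>>> drive_tool --steps '[{"turn":[0,0,0],"dp":[2,-50,0],"jaw":-1},{"turn":[0,0,0],"dp":[2,-50,0],"jaw":-1},{"turn":[0,0,0],"dp":[2,-50,0],"jaw":-1},{"turn":[0,0,0],"dp":[2,-50,0],"jaw":-1},{"turn":[0,0,0],"dp":[2,-50,0],"jaw":-1},{"turn":[0,0,0],"dp":[2,-50,0],"jaw":-1},{"turn":[0,0,0],"dp":[2,-50,0],"jaw":-1},{"turn":[0,0,0],"dp":[2,-50,0],"jaw":-1}]'

```text
time: 10.2
position: [0.5131, -0.0255, 0.3478]
tcp_rot: [3.141, 0.001, 3.084]
wrist_force: [1.2, 0.5, 0.0]
opening: 0.0005
```

>>> drive_tool --steps '[{"turn":[0,0,0],"dp":[0,-50,0],"jaw":-1},{"turn":[0,0,0],"dp":[0,-50,0],"jaw":-1},{"turn":[0,0,0],"dp":[0,-50,0],"jaw":-1},{"turn":[0,0,0],"dp":[0,-44,40],"jaw":-1},{"turn":[0,0,0],"dp":[0,0,40],"jaw":-1},{"turn":[0,0,0],"dp":[0,0,40],"jaw":-1},{"turn":[0,0,0],"dp":[0,0,0],"jaw":-1}]'

```text
time: 10.9
position: [0.4996, -0.2091, 0.2284]
tcp_rot: [3.136, -0.01, 3.083]
wrist_force: [-1.3, 0.6, 0.3]
opening: 0.0
```

```bash
python3 - <<'E'
from go import *
d(cw(-557,15,88),YC); print(wc(st()[1]))
E
```

```text
turn [ 0.3 -0.6 -0.3] dp [ -5.8  -7.3 140.4] pos [ 499.6 -209.1  228.4] F [-1.3  0.6  0.3] t 10.9
[-549.65464633   20.83257293]
```

>>> drive_tool --steps '[{"turn":[0.3,-0.6,-0.3],"dp":[-6,-7,40],"jaw":-1},{"turn":[0,0,0],"dp":[0,0,40],"jaw":-1},{"turn":[0,0,0],"dp":[0,0,40],"jaw":-1},{"turn":[0,0,0],"dp":[0,0,20],"jaw":-1},{"turn":[0,0,0],"dp":[0,0,0],"jaw":-1}]'

```text
time: 11.4
position: [0.5087, -0.2174, 0.0927]
tcp_rot: [-3.139, 0.007, 3.09]
wrist_force: [-0.8, 0.1, 0.2]
opening: -0.0001
```

```bash
python3 - <<'E'
from go import *
d(cw(-457,15,88),YC); print(wc(st()[1]))
crop("side",140,170,400,365,"p1.png")
E
```

```text
turn [-0.2  0.4  0.1] dp [  3.7 100.5   4.7] pos [ 508.7 -217.4   92.7] F [-0.8  0.1  0.2] t 11.4
[-557.45892727   11.33496598]
```

View pics/p1.png

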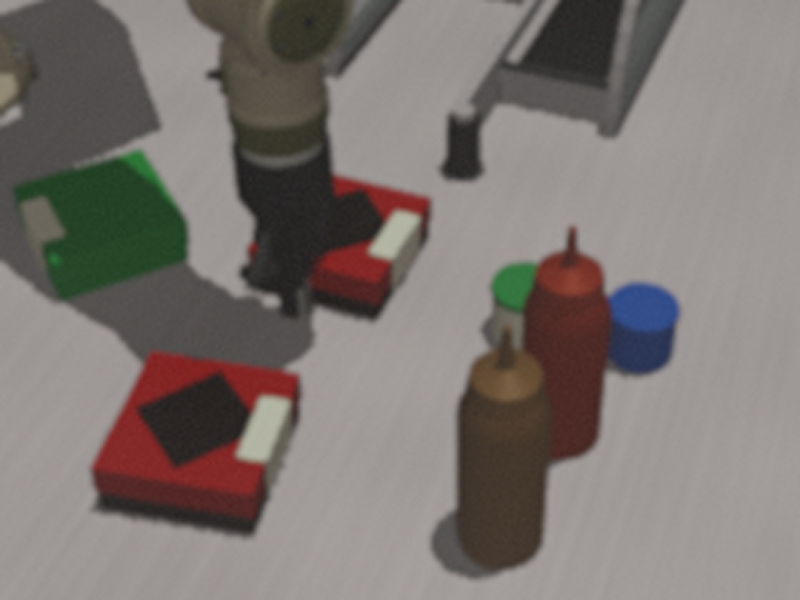

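>>> drive_tool --steps '[{"turn":[0,0,0],"dp":[4,10,4],"jaw":-1},{"turn":[0,0,0],"dp":[0,12,0],"jaw":-1},{"turn":[0,0,0],"dp":[0,12,0],"jaw":-1},{"turn":[0,0,0],"dp":[0,12,0],"jaw":-1},{"turn":[0,0,0],"dp":[0,12,0],"jaw":-1},{"turn":[0,0,0],"dp":[0,12,0],"jaw":-1},{"turn":[0,0,0],"dp":[0,12,0],"jaw":-1},{"turn":[0,0,0],"dp":[0,0,0],"jaw":-1}]'

```text
time: 12.25
position: [0.5089, -0.1339, 0.0891]
tcp_rot: [-3.139, 0.009, 3.092]
wrist_force: [-0.1, 1.1, -0.3]
opening: -0.0
```

```bash
python3 - <<'E'
from go import *
d(cw(-457,15,88),YC); print(wc(st()[1]))
crop("top",180,100,430,287,"p2.png")
E
```

```text
turn [-0.2  0.5  0.2] dp [-0.5 17.   1.1] pos [ 508.9 -133.9   89.1] F [-0.1  1.1 -0.3] t 12.2
[-474.02729865   15.53715934]
```

View pics/p2.png

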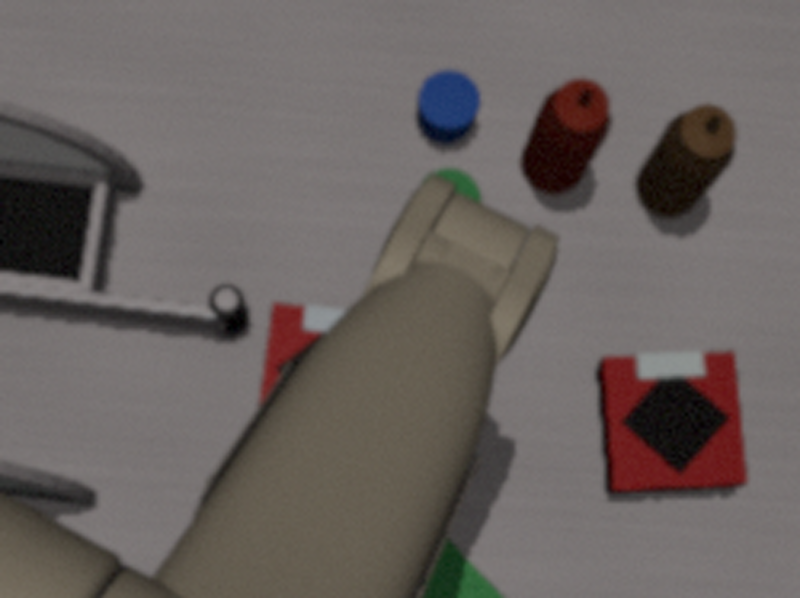

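>>> drive_tool --steps '[{"turn":[0,0,0],"dp":[0,10,0],"jaw":-1},{"turn":[0,0,0],"dp":[0,10,0],"jaw":-1},{"turn":[0,0,0],"dp":[0,5,0],"jaw":-1},{"turn":[0,0,0],"dp":[0,0,0],"jaw":-1},{"turn":[0,0,0],"dp":[0,-20,0],"jaw":-1},{"turn":[0,0,0],"dp":[43,0,0],"jaw":-1},{"turn":[0,0,0],"dp":[0,0,0],"jaw":-1}]'

```text
time: 13.0
position: [0.46, -0.1268, 0.0868]
tcp_rot: [-3.141, 0.0, 3.088]
wrist_force: [-0.4, 0.2, -0.4]
opening: -0.0002
```

```bash
python3 - <<'E'
from go import *
d(cw(-457,15,88),YC); print(wc(st()[1]))
crop("top",180,100,430,287,"p3.png");crop("side",140,170,400,365,"p4.png")
E
```

```text
turn [-0.  0. -0.] dp [-49.8  12.5  -1.2] pos [ 460.  -126.8   86.8] F [-0.4  0.2 -0.4] t 13.0
[-469.51973321   64.7847183 ]
```

View pics/p3.png

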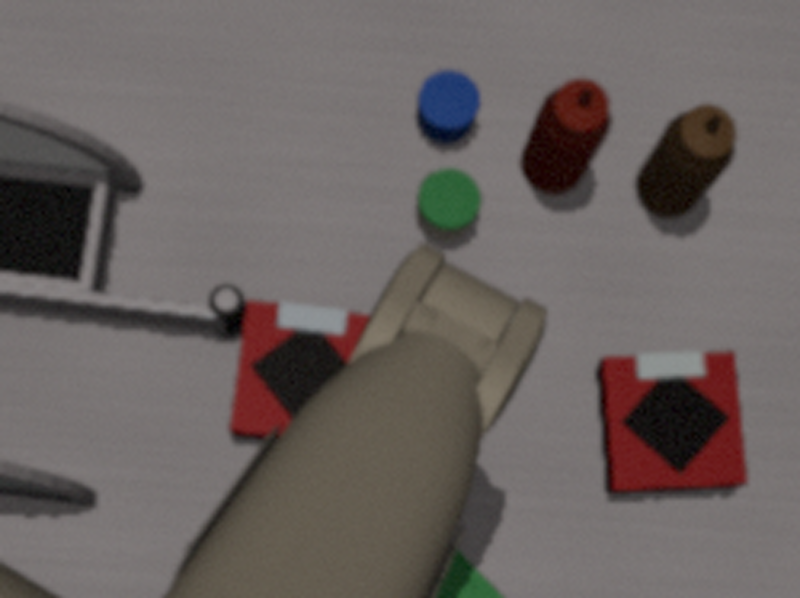

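View pics/p4.png

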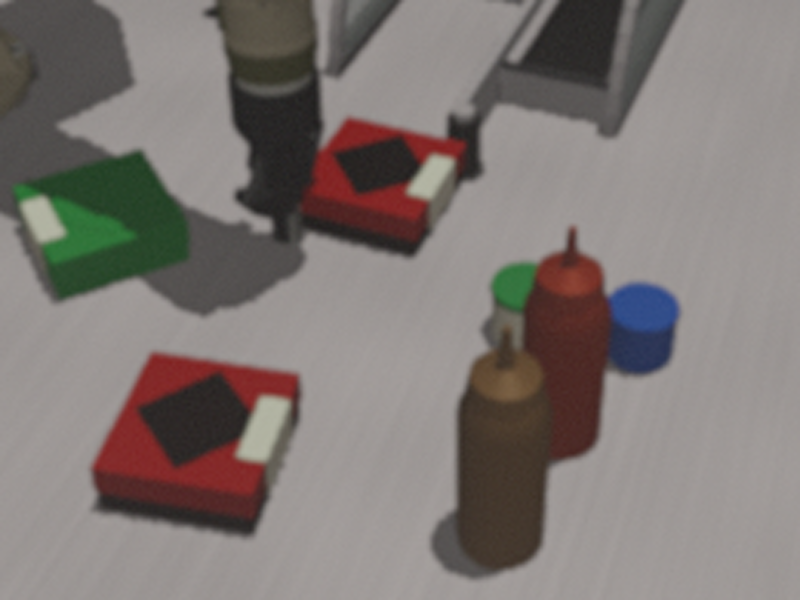

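```bash
python3 - <<'E'
from go import *
C0=np.array([-300,-39.]);s0=8
w=unp("top",np.array([[245,301],[232,433]])/3.2+[180,100],.045)*1e3
print([wc(x) for x in w])
prev=None
for a in (105,95):
  for th in np.radians(range(0,91,10)):
    n=np.array([np.cos(th),-np.sin(th)]);t=np.array([np.sin(th),np.cos(th)])
    F=C0-16*n+(a-s0-16*th)*t-134.5*n
    print(a,round(np.degrees(th)),F.round(0),F-prev if prev is not None else "");prev=F
E
```

```text
[array([-314.38736426,  -43.55533857]), array([-318.51989348,   76.20909238])]
105 0 [-450.   58.] 
105 10 [-432.   80.] [18.64538921 21.91030073]
105 20 [-410.   98.] [21.69662442 18.46568139]
105 30 [-386.  113.] [24.13237289 14.62328458]
105 40 [-360.  123.] [25.90631641 10.48978097]
105 50 [-333.  130.] [26.99007459  6.176031  ]
105 60 [-306.  131.] [27.37329173  1.79416418]
105 70 [-279.  129.] [27.06326558 -2.54525245]
105 80 [-253.  122.] [26.0841501  -6.73588787]
105 90 [-228.  112.] [ 24.47577384 -10.67810254]
95 0 [-450.   48.] [-222.36725877  -63.5       ]
95 10 [-434.   70.] [16.90890744 22.0622232 ]
95 20 [-414.   89.] [20.01290477 18.91683271]
95 30 [-391.  104.] [22.55257432 15.35995675]
95 40 [-367.  116.] [24.47844031 11.48959058]
95 50 [-341.  123.] [25.75750626  7.40859934]
95 60 [-314.  126.] [26.37348212  3.22204027]
95 70 [-288.  125.] [26.32659341 -0.96545388]
95 80 [-262.  120.] [25.63299878 -5.05216821]
95 90 [-238.  112.] [24.32385137 -8.94162076]
```

```bash
cat > roll.py <<'E'
from go import *
import sys
# rows from current pose: theta list
def path(th,a,s0,off=134.5):
    n=np.array([np.cos(th),-np.sin(th)]);t=np.array([np.sin(th),np.cos(th)])
    return np.array([-300,-39.])-16*n+(a-s0-16*th)*t-off*n,n,t
def rows(t0,t1,k,a,s0):
    s,q,r=st();cur=wc(q);yaw=s["tcp_rot"][2]
    thn=(p[2]+np.pi/2-yaw); thn=np.degrees((thn+np.pi)%(2*np.pi)-np.pi)
    print("cur",cur.round(1),"z",q[2].round(1),"tool theta",round(thn,1),"F",s["wrist_force"].round(1))
    ths=np.radians(np.linspace(t0,t1,k+1))[1:];pt=np.radians(thn)
    for th in ths:
        F,n,t=path(th,a,s0);_,n0,tt=path(pt,a,s0);dd=F-cur
        print("turn",round(np.degrees(th-pt),1),"dp",(dd@tt).round(1),(dd@n0).round(1));cur=F;pt=th
if __name__=="__main__": rows(*[float(x) if i!=2 else int(x) for i,x in enumerate(sys.argv[1:])])
E
python3 roll.py 0 42 6 98 8
```

```text
cur [-471.1   59.1] z 88.7 tool theta 0.0 F [ 0.9 -0.8 -0.4]
turn 7.0 dp 7.7 32.4
turn 7.0 dp 15.7 11.6
turn 7.0 dp 15.8 11.4
turn 7.0 dp 15.8 11.1
turn 7.0 dp 15.8 10.9
turn 7.0 dp 15.8 10.7
```

>>> drive_tool --steps '[{"turn":[0,0,0],"dp":[-10,0,0],"jaw":-1},{"turn":[0,0,0],"dp":[-2,10,0],"jaw":-1},{"turn":[0,0,0],"dp":[0,8,0],"jaw":-1},{"turn":[0,0,0],"dp":[0,0,0],"jaw":-1}]'

```text
time: 13.5
position: [0.48, -0.1102, 0.0889]
tcp_rot: [-3.137, 0.01, 3.092]
wrist_force: [-1.1, 0.9, -0.6]
opening: 0.0
```

```bash
python3 roll.py 0 42 6 98 8
```

```text
cur [-451.9   45.6] z 88.9 tool theta -0.2 F [-1.1  0.9 -0.6]
turn 7.2 dp 21.1 13.3
turn 7.0 dp 15.7 11.6
turn 7.0 dp 15.8 11.4
turn 7.0 dp 15.8 11.1
turn 7.0 dp 15.8 10.9
turn 7.0 dp 15.8 10.7
```

>>> drive_tool --steps '[{"turn":[0,0,3.5],"dp":[9,6,0],"jaw":-1},{"turn":[0,0,3.5],"dp":[9,6,0],"jaw":-1},{"turn":[0,0,3.5],"dp":[8,5.8,0],"jaw":-1},{"turn":[0,0,3.5],"dp":[8,5.8,0],"jaw":-1},{"turn":[0,0,3.5],"dp":[8,5.7,0],"jaw":-1},{"turn":[0,0,3.5],"dp":[8,5.7,0],"jaw":-1},{"turn":[0,0,3.5],"dp":[8,5.6,0],"jaw":-1},{"turn":[0,0,3.5],"dp":[8,5.6,0],"jaw":-1}]'

```text
time: 14.3
position: [0.4283, -0.0502, 0.0882]
tcp_rot: [3.142, 0.012, 2.599]
wrist_force: [-0.3, -1.6, -0.9]
opening: -0.0002
```

```bash
python3 roll.py 28 56 8 98 8
python3 - <<'E'
from go import *
crop("top",180,100,430,287,"p5.png");crop("side",200,150,400,300,"p6.png")
E
```

```text
cur [-394.7  100.4] z 88.2 tool theta 28.1 F [-0.3 -1.6 -0.9]
turn 3.4 dp 11.6 3.8
turn 3.5 dp 8.1 5.2
turn 3.5 dp 8.1 5.1
turn 3.5 dp 8.1 5.1
turn 3.5 dp 8.1 5.0
turn 3.5 dp 8.1 4.9
turn 3.5 dp 8.1 4.9
turn 3.5 dp 8.1 4.8
```

View pics/p5.png

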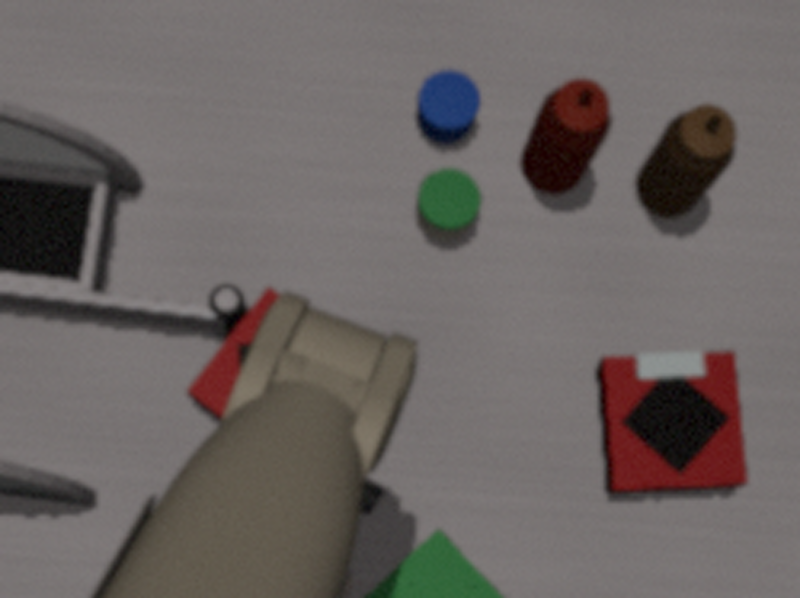

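View pics/p6.png

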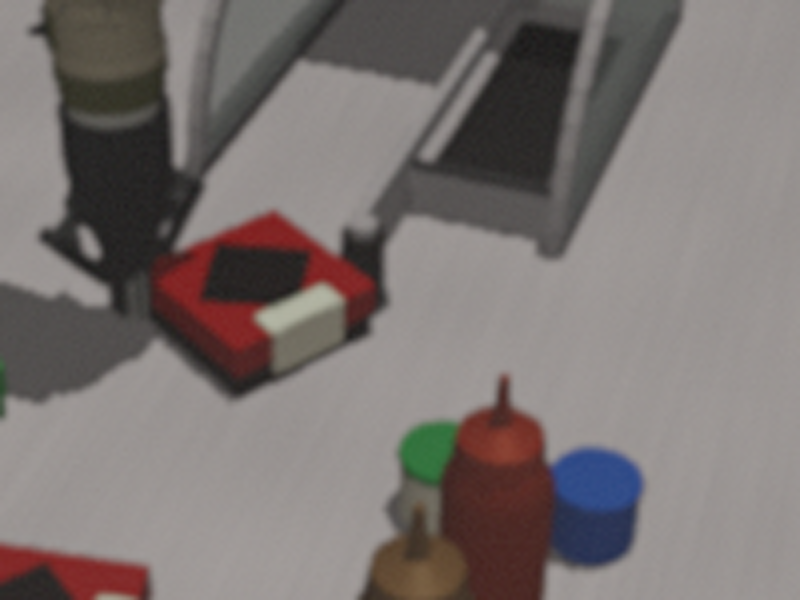

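Swinging as predicted. Continue.

>>> drive_tool --steps '[{"turn":[0,0,3.5],"dp":[9,5,0],"jaw":-1},{"turn":[0,0,3.5],"dp":[8,5,0],"jaw":-1},{"turn":[0,0,3.5],"dp":[8,5,0],"jaw":-1},{"turn":[0,0,3.5],"dp":[8,5,0],"jaw":-1},{"turn":[0,0,3.5],"dp":[8,5,0],"jaw":-1},{"turn":[0,0,3.5],"dp":[8,5,0],"jaw":-1},{"turn":[0,0,3.5],"dp":[8,5,0],"jaw":-1},{"turn":[0,0,3.5],"dp":[8,5,0],"jaw":-1}]'

```text
time: 15.2
position: [0.4088, 0.0222, 0.0876]
tcp_rot: [3.136, 0.01, 2.111]
wrist_force: [-0.9, -0.5, 1.4]
opening: 0.0001
```

```bash
python3 roll.py 56 84 8 98 8
python3 - <<'E'
from go import *
crop("side",200,150,400,300,"p7.png")
E
```

```text
cur [-323.4  123.8] z 87.6 tool theta 56.0 F [-0.9 -0.5  1.4]
turn 3.5 dp 10.8 2.3
turn 3.5 dp 8.1 4.7
turn 3.5 dp 8.1 4.6
turn 3.5 dp 8.1 4.6
turn 3.5 dp 8.1 4.5
turn 3.5 dp 8.1 4.5
turn 3.5 dp 8.1 4.4
turn 3.5 dp 8.1 4.3
```

View pics/p7.png

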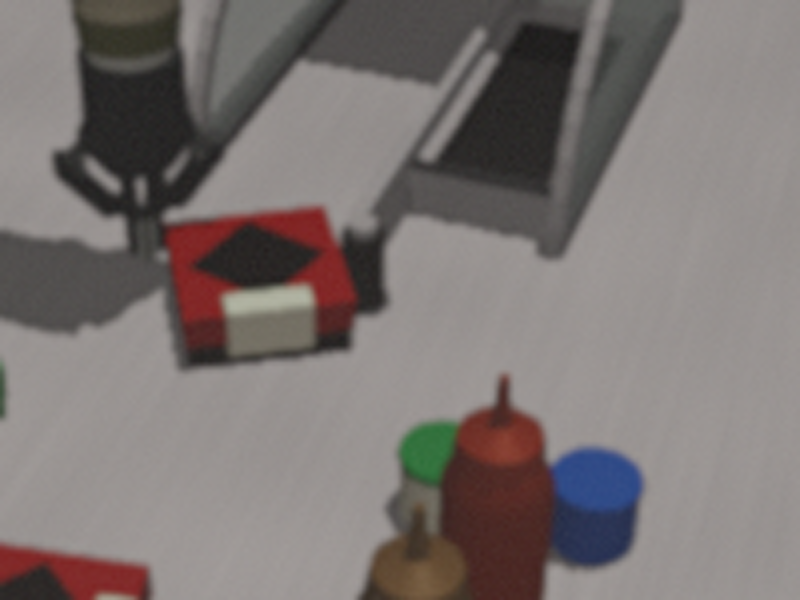

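>>> drive_tool --steps '[{"turn":[0,0,3.5],"dp":[8,4.7,0],"jaw":-1},{"turn":[0,0,3.5],"dp":[8,4.7,0],"jaw":-1},{"turn":[0,0,3.5],"dp":[8,4.6,0],"jaw":-1},{"turn":[0,0,3.5],"dp":[8,4.6,0],"jaw":-1},{"turn":[0,0,3.5],"dp":[8,4.5,0],"jaw":-1},{"turn":[0,0,3.5],"dp":[7,4.5,0],"jaw":-1},{"turn":[0,0,3.5],"dp":[7,4.4,0],"jaw":-1},{"turn":[0,0,3.5],"dp":[7,4.3,0],"jaw":-1}]'

```text
time: 16.05
position: [0.4217, 0.0909, 0.0871]
tcp_rot: [3.135, 0.006, 1.623]
wrist_force: [-2.9, -1.1, 3.2]
opening: 0.0001
```

```bash
python3 roll.py 84 92 3 98 8
python3 - <<'E'
from go import *
crop("side",200,130,400,280,"p8.png")
E
```

```text
cur [-254.2  114.5] z 87.1 tool theta 83.9 F [-2.9 -1.1  3.2]
turn 2.7 dp 11.1 0.6
turn 2.7 dp 6.2 3.2
turn 2.7 dp 6.2 3.2
```

View pics/p8.png

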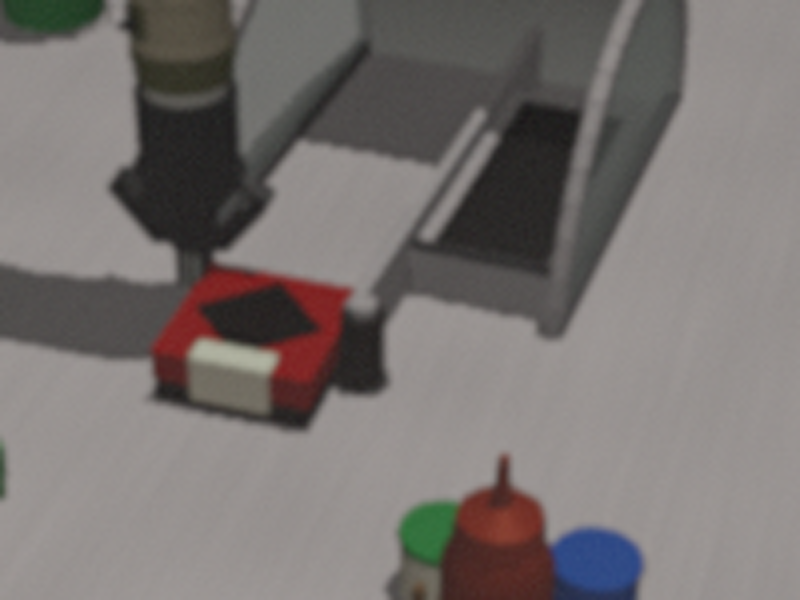

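>>> drive_tool --steps '[{"turn":[0,0,2.7],"dp":[4,3,0],"jaw":-1},{"turn":[0,0,2.7],"dp":[4,3,0],"jaw":-1},{"turn":[0,0,0.6],"dp":[2,2,0],"jaw":-1},{"turn":[0,0,0],"dp":[0,0,0],"jaw":-1},{"turn":[0,0,0],"dp":[0,-30,0],"jaw":-1},{"turn":[0,0,0],"dp":[0,-10,-50],"jaw":-1},{"turn":[0,0,0],"dp":[0,0,-50],"jaw":-1}]'

```text
time: 16.8
position: [0.3859, 0.1032, 0.185]
tcp_rot: [3.139, 0.006, 1.522]
wrist_force: [2.0, -0.4, 0.5]
opening: 0.0001
```

```bash
python3 - <<'E'
from go import *
s,q,r=st();print(wc(q),q,s["tcp_rot"],s["wrist_force"])
crop("side",200,130,400,280,"p9.png");crop("top",140,130,340,280,"p10.png")
E
```

```text
[-243.78892103  150.88079005] [385.93550124 103.17962386 184.97952311] [3.13877435 0.00585641 1.52227348] [ 1.9940201  -0.40068661  0.46974351]
```

View pics/p9.png

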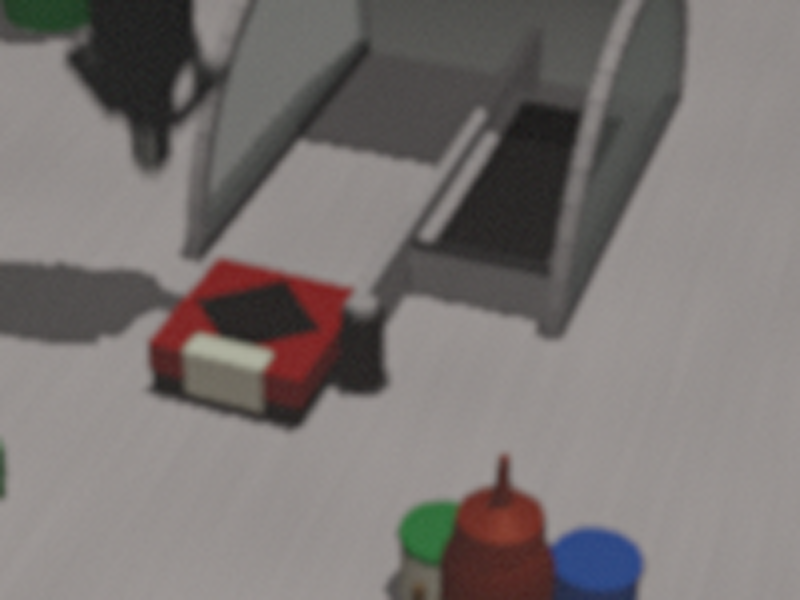

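View pics/p10.png

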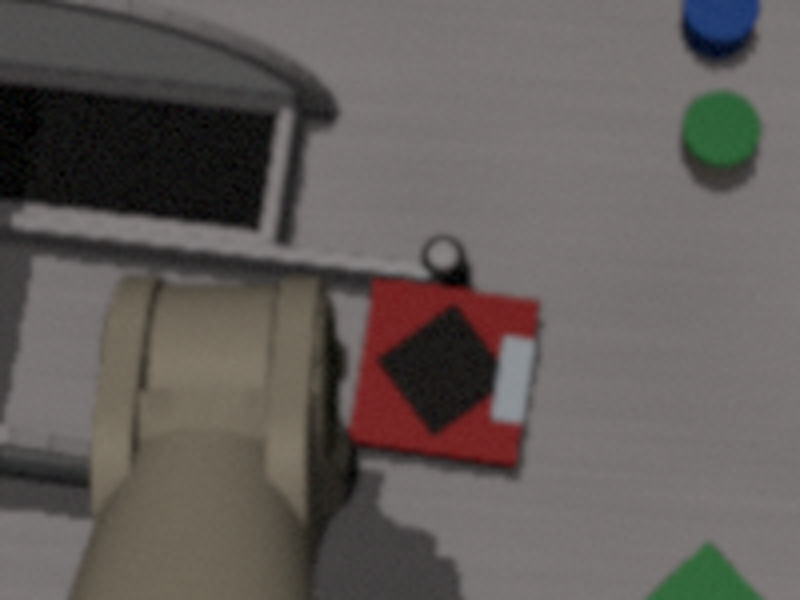

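```bash
python3 - <<'E'
from go import *
w=unp("top",np.array([[376,280],[540,300],[515,465],[350,440]])/4+[140,130],.045)*1e3
c=np.array([wc(x) for x in w]);print(c.round(0),c.mean(0))
d(cw(-385,42,185),YC-90)
E
```

```text
[[-253.  -18.]
 [-371.  -18.]
 [-368.  101.]
 [-251.   98.]] [-310.41874875   40.72302642]
turn [1.2 0.2 0.2] dp [-142.   101.6    6.7] pos [393.3 103.6 191.7] F [ 1.9 -0.  -0.5] t 16.9
```

>>> drive_tool --steps '[{"turn":[1.2,0.2,0.2],"dp":[-42,25,0],"jaw":1},{"turn":[0,0,0],"dp":[-42,25,0],"jaw":1},{"turn":[0,0,0],"dp":[-42,25,0],"jaw":1},{"turn":[0,0,0],"dp":[-42,26,0],"jaw":1},{"turn":[0,0,0],"dp":[-1,0,40],"jaw":1},{"turn":[0,0,0],"dp":[0,0,40],"jaw":1},{"turn":[0,0,0],"dp":[0,0,0],"jaw":1}]'

```text
time: 17.6
position: [0.477, -0.0706, 0.1011]
tcp_rot: [-3.122, -0.001, 1.516]
wrist_force: [-1.6, 0.2, 0.3]
opening: 0.0847
```

```bash
python3 - <<'E'
from go import *
d(cw(-412,42,74),YC-90)
crop("side",140,130,400,325,"q1.png")
E
```

```text
turn [-1.1 -0.1 -0.1] dp [ 0.5  8.7 27.1] pos [477.  -70.6 101.1] F [-1.6  0.2  0.3] t 17.6
```

View pics/q1.png

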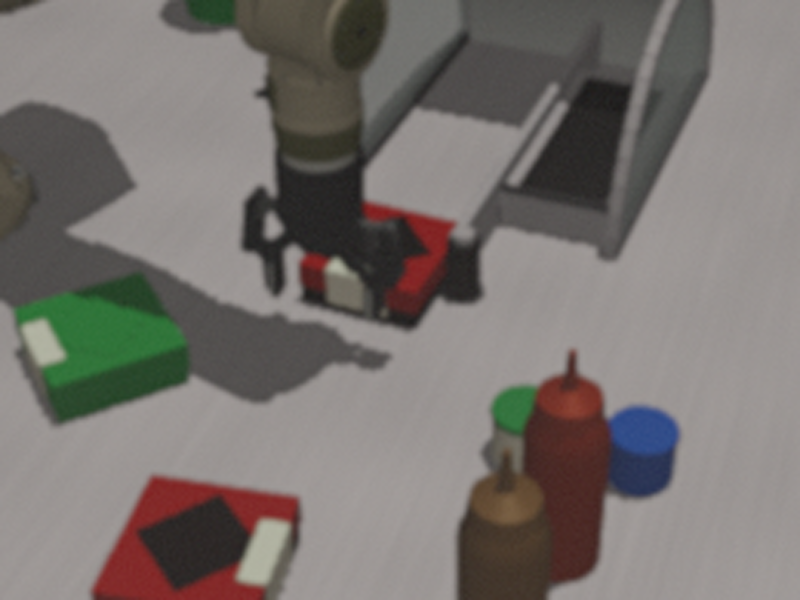

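>>> drive_tool --steps '[{"turn":[0,0,0],"dp":[0,6,26],"jaw":1},{"turn":[0,0,0],"dp":[10,0,0],"jaw":1},{"turn":[0,0,0],"dp":[14,0,0],"jaw":1},{"turn":[0,0,0],"dp":[14,0,0],"jaw":1},{"turn":[0,0,0],"dp":[14,0,0],"jaw":1},{"turn":[0,0,0],"dp":[14,0,0],"jaw":1},{"turn":[0,0,0],"dp":[14,0,0],"jaw":1},{"turn":[0,0,0],"dp":[0,0,0],"jaw":1}]'

```text
time: 18.45
position: [0.4905, 0.011, 0.0798]
tcp_rot: [-3.131, 0.0, 1.518]
wrist_force: [0.4, -0.1, -0.2]
opening: 0.0853
```

```bash
python3 - <<'E'
from go import *
d(cw(-186,44,74),YC-90)
crop("side",200,130,400,280,"q2.png")
E
```

```text
turn [-0.6  0.   0. ] dp [144.3  -2.4   5.8] pos [490.5  11.   79.8] F [ 0.4 -0.1 -0.2] t 18.4
```

View pics/q2.png

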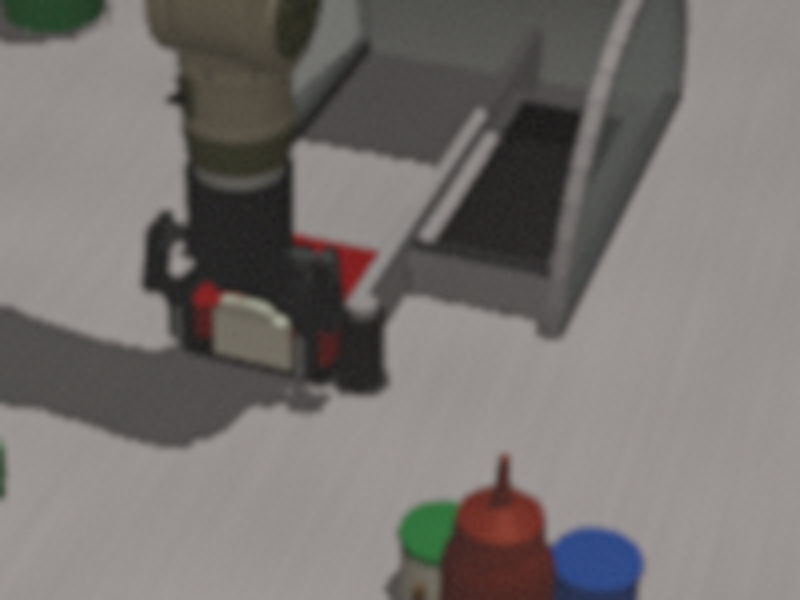

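>>> drive_tool --steps '[{"turn":[0,0,0],"dp":[14,-1,1],"jaw":1},{"turn":[0,0,0],"dp":[14,-1,1],"jaw":1},{"turn":[0,0,0],"dp":[14,0,1],"jaw":1},{"turn":[0,0,0],"dp":[14,0,0],"jaw":1},{"turn":[0,0,0],"dp":[14,0,0],"jaw":1},{"turn":[0,0,0],"dp":[14,0,0],"jaw":1},{"turn":[0,0,0],"dp":[14,0,0],"jaw":1},{"turn":[0,0,0],"dp":[14,0,0],"jaw":1}]'

```text
time: 19.3
position: [0.4939, 0.1204, 0.0769]
tcp_rot: [-3.13, 0.005, 1.513]
wrist_force: [-4.3, -8.4, 9.8]
opening: 0.0852
```

```bash
python3 - <<'E'
from go import *
d(cw(-186,44,74),YC-90)
crop("side",200,130,400,280,"q3.png")
E
```

```text
turn [-0.7  0.3 -0.3] dp [34.8 -0.   2.9] pos [493.9 120.4  76.9] F [-4.3 -8.4  9.8] t 19.3
```

View pics/q3.png

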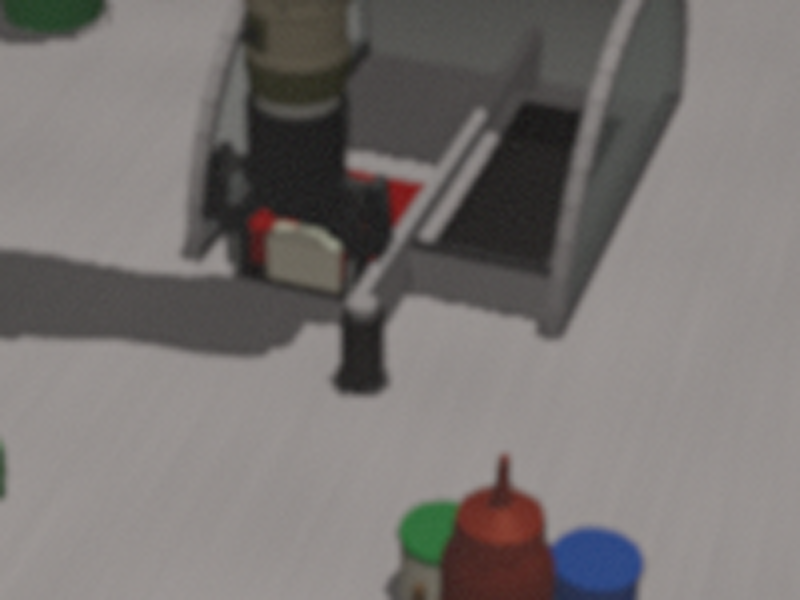

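>>> drive_tool --steps '[{"turn":[0,0,0],"dp":[0,0,0],"jaw":1}]'

```text
time: 19.45
position: [0.494, 0.1221, 0.0769]
tcp_rot: [-3.13, 0.001, 1.516]
wrist_force: [-5.1, -0.7, 9.1]
opening: 0.0855
```

```bash
python3 - <<'E'
from go import *
s=st()[0];print(s["wrist_force"],s["wrist_torque"]);d(cw(-186,44,74),YC-90)
crop("top",140,130,300,250,"q4.png");crop("side",240,150,330,217,"q5.png")
E
```

```text
[-5.07686025 -0.72587985  9.09404372] [-0.07072712  0.16068868 -0.03216975]
turn [-0.7  0.1 -0.1] dp [33.2 -0.   2.9] pos [494.  122.1  76.9] F [-5.1 -0.7  9.1] t 19.4
```

View pics/q4.png

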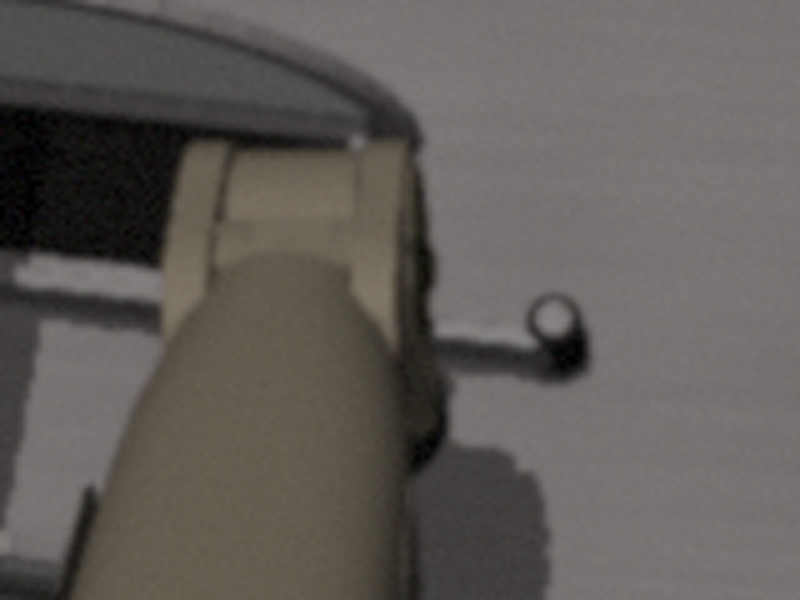

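View pics/q5.png

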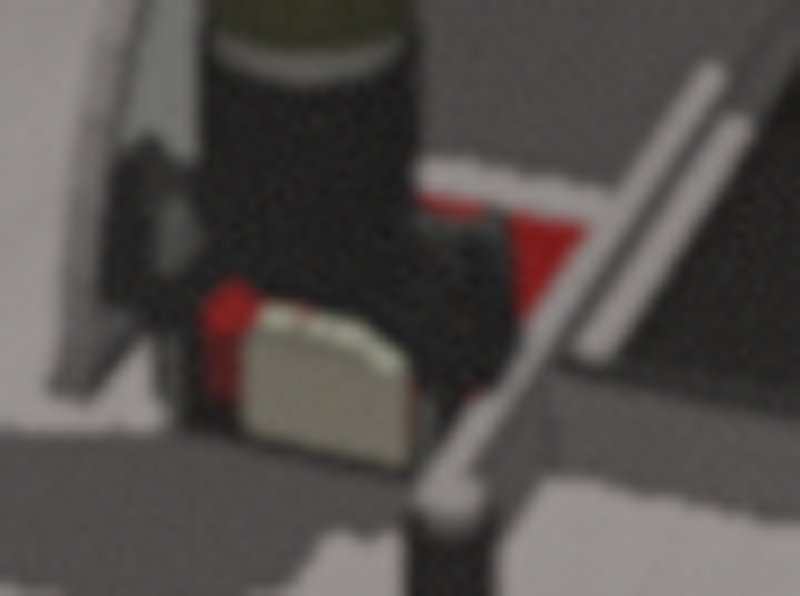

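>>> drive_tool --steps '[{"turn":[0,0,0],"dp":[0,0,-10],"jaw":1},{"turn":[0,0,0],"dp":[-12,0,-5],"jaw":0.1},{"turn":[0,0,0],"dp":[0,0,0],"jaw":0.1},{"turn":[-0.6,0,0],"dp":[0,2,0],"jaw":0.1},{"turn":[0,0,0],"dp":[0,0,5],"jaw":0.1},{"turn":[0,0,0],"dp":[0,0,0],"jaw":0.1}]'

```text
time: 20.15
position: [0.4958, 0.1085, 0.0856]
tcp_rot: [-3.14, 0.001, 1.515]
wrist_force: [-0.6, -0.9, -0.3]
opening: 0.0467
```

```bash
python3 - <<'E'
from go import *
s=st()[0];print(s["wrist_force"],s["opening"]);d(cw(-181,42,84),YC-90)
E
```

```text
[-0.55785743 -0.92733413 -0.34541817] 0.046650549060711574
turn [-0.1  0.1 -0.2] dp [51.6 -0.5  1.6] pos [495.8 108.5  85.6] F [-0.6 -0.9 -0.3] t 20.1
```

>>> drive_tool --steps '[{"turn":[0,0,0],"dp":[12,0,2],"jaw":0.1},{"turn":[0,0,0],"dp":[12,0,0],"jaw":0.1},{"turn":[0,0,0],"dp":[12,0,0],"jaw":0.1},{"turn":[0,0,0],"dp":[12,0,0],"jaw":0.1},{"turn":[0,0,0],"dp":[6,0,0],"jaw":0.1},{"turn":[0,0,0],"dp":[0,0,0],"jaw":0.1}]'

```text
time: 20.75
position: [0.4995, 0.1639, 0.0845]
tcp_rot: [3.141, 0.001, 1.517]
wrist_force: [0.9, 0.4, 0.0]
opening: 0.0468
```

```bash
python3 - <<'E'
from go import *
s=st()[0];print(s["wrist_force"],s["opening"]);d(cw(-181,42,84),YC-90)
E
```

```text
[0.91462408 0.36538694 0.00918598] 0.04681717811215346
turn [ 0.   0.1 -0. ] dp [-3.9 -1.3  0.5] pos [499.5 163.9  84.5] F [0.9 0.4 0. ] t 20.8
```

>>> drive_tool --steps '[{"turn":[0,0,0],"dp":[-30,0,0],"jaw":0.1},{"turn":[0,0,0],"dp":[-40,0,-20],"jaw":-0.2},{"turn":[0,0,0],"dp":[-40,0,-40],"jaw":-1},{"turn":[0,0,0],"dp":[-45,0,-20],"jaw":-1},{"turn":[0,0,0],"dp":[-45,0,0],"jaw":-1},{"turn":[0,0,0],"dp":[-45,0,0],"jaw":-1},{"turn":[0,0,0],"dp":[-45,0,0],"jaw":-1},{"turn":[0,0,0],"dp":[-45,0,0],"jaw":-1}]'

```text
time: 21.55
position: [0.4807, -0.1691, 0.1607]
tcp_rot: [3.141, 0.002, 1.515]
wrist_force: [1.7, -1.0, 0.6]
opening: -0.0
```

```bash
python3 - <<'E'
from go import *
d(cw(-800,17,88),YC)
crop("side",140,90,400,285,"q6.png");crop("top",100,100,440,355,"q7.png")
E
```

```text
turn [ -0.    0.1 -90.2] dp [ -24.8 -289.3   72.7] pos [ 480.7 -169.1  160.7] F [ 1.7 -1.   0.6] t 21.6
```

View pics/q6.png

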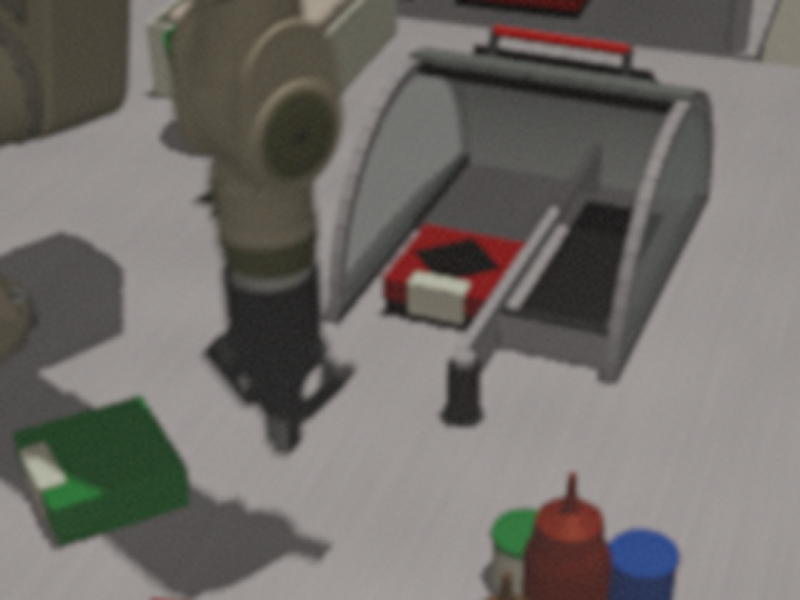

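View pics/q7.png

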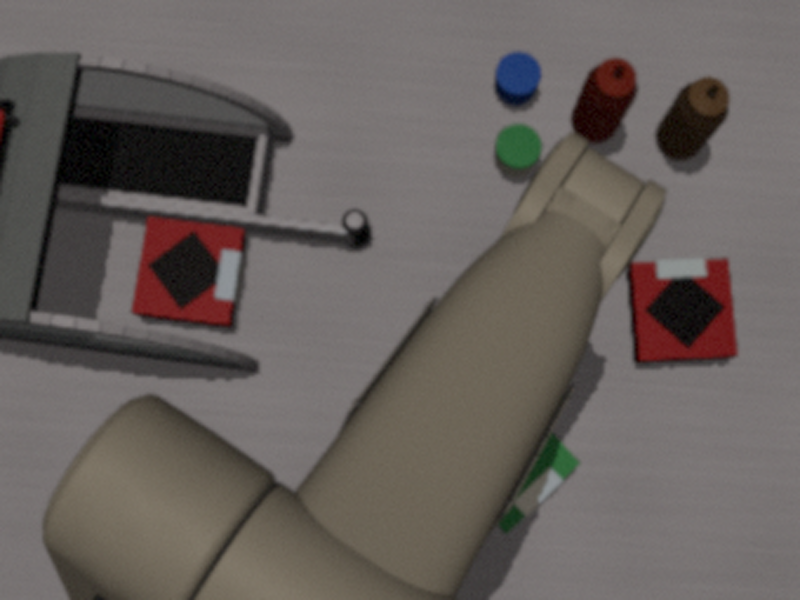

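```bash
python3 - <<'E'
from go import *
d(cw(-812,17,78),YC-90);print(wc(st()[1]),cw(-812,17))
im=manip.camera("top")
w=unp("top",np.array([[629,264],[729,258],[737,355],[637,361]])*.425+[100,100],.045)*1e3
c=np.array([wc(x) for x in w]);print(c.round(0),c.mean(0))
E
```

```text
turn [ 0.1  0.2 -0.6] dp [-297.9   23.9   82.8] pos [ 481.5 -172.5  160.8] F [0.4 0.8 1. ] t 21.6
[-514.05745656   40.88840084] [ 489.53037335 -471.32537932    0.        ]
[[-634.  -30.]
 [-756.  -53.]
 [-774.   65.]
 [-654.   86.]] [-704.43871686   16.98446334]
```

>>> drive_tool --steps '[{"turn":[0,0,0],"dp":[-45,0,0],"jaw":0.5},{"turn":[0,0,0],"dp":[-45,0,0],"jaw":0.5},{"turn":[0,0,0],"dp":[-45,0,0],"jaw":0.5},{"turn":[0,0,0],"dp":[-45,5,0],"jaw":0.5},{"turn":[0,0,0],"dp":[-45,10,0],"jaw":0.5},{"turn":[0,0,0],"dp":[-45,10,0],"jaw":0.5},{"turn":[0,0,0],"dp":[0,0,0],"jaw":0.5}]'

```text
time: 22.4
position: [0.492, -0.4426, 0.1599]
tcp_rot: [3.14, 0.004, 1.512]
wrist_force: [0.5, 0.1, -0.0]
opening: 0.064
```

```bash
python3 - <<'E'
from go import *
d(cw(-812,17,78),YC-90);print(wc(st()[1]))
E
```

```text
turn [ 0.1  0.2 -0.3] dp [-28.8  -0.9  81.9] pos [ 492.  -442.6  159.9] F [ 0.5  0.1 -0. ] t 22.4
[-783.21442379   16.10056947]
```

>>> drive_tool --steps '[{"turn":[0,0,0],"dp":[-29,-1,0],"jaw":0.5},{"turn":[0,0,0],"dp":[0,0,30],"jaw":0.5},{"turn":[0,0,0],"dp":[0,0,30],"jaw":0.5},{"turn":[0,0,0],"dp":[0,0,20],"jaw":0.5},{"turn":[0,0,0],"dp":[10,0,0],"jaw":0.5},{"turn":[0,0,0],"dp":[10,0,0],"jaw":0.5},{"turn":[0,0,0],"dp":[10,0,0],"jaw":0.5},{"turn":[0,0,0],"dp":[10,0,0],"jaw":0.5}]'

```text
time: 23.2
position: [0.4914, -0.4265, 0.0825]
tcp_rot: [3.14, 0.004, 1.516]
wrist_force: [-1.0, -2.0, -0.4]
opening: 0.0641
```

```bash
python3 - <<'E'
from go import *
d(cw(-447,16,79),YC-90);print(wc(st()[1]))
crop("side",140,190,400,385,"r1.png");crop("top",180,100,430,287,"r2.png")
E
```

```text
turn [ 0.1  0.2 -0.1] dp [320.1   1.5   3.5] pos [ 491.4 -426.5   82.5] F [-1.  -2.  -0.4] t 23.2
[-767.10807719   17.46362932]
```

View pics/r1.png

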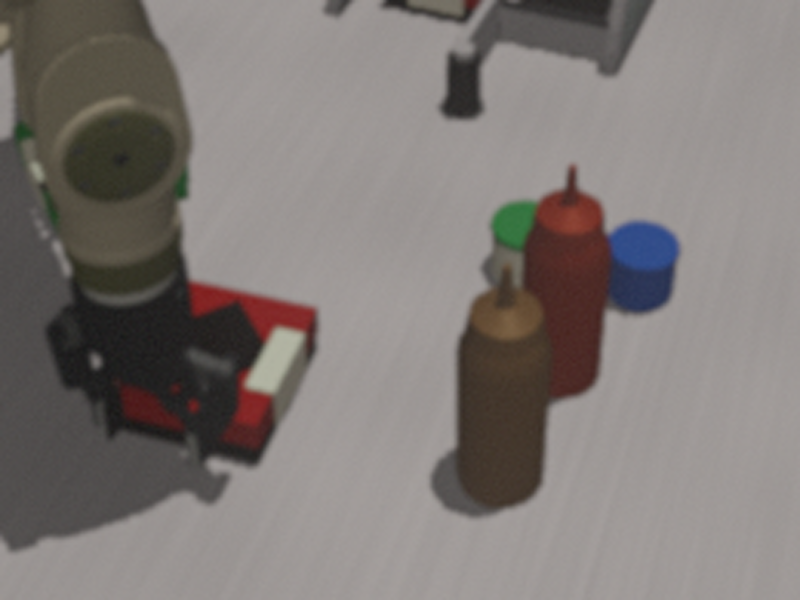

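View pics/r2.png

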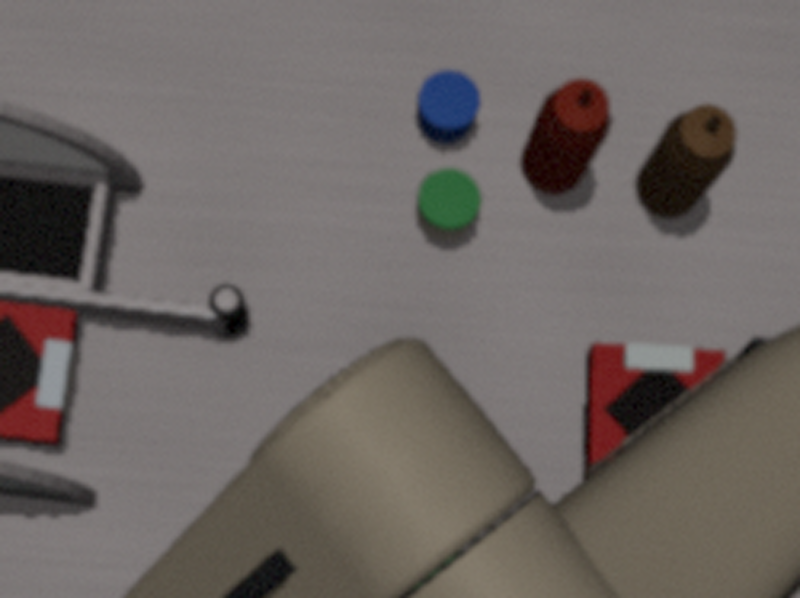

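>>> drive_tool --steps '[{"turn":[0,0,0],"dp":[16,0,1],"jaw":0.5},{"turn":[0,0,0],"dp":[18,0,1],"jaw":0.5},{"turn":[0,0,0],"dp":[18,0,0],"jaw":0.5},{"turn":[0,0,0],"dp":[18,0,0],"jaw":0.5},{"turn":[0,0,0],"dp":[18,0,0],"jaw":0.5},{"turn":[0,0,0],"dp":[18,0,0],"jaw":0.5},{"turn":[0,0,0],"dp":[18,0,0],"jaw":0.5},{"turn":[0,0,0],"dp":[18,0,0],"jaw":0.5}]'

```text
time: 24.1
position: [0.4985, -0.2839, 0.0784]
tcp_rot: [-3.141, 0.001, 1.515]
wrist_force: [0.4, -2.5, 1.3]
opening: 0.0643
```

>>> drive_tool --steps '[{"turn":[0,0,0],"dp":[18,0,0],"jaw":0.5},{"turn":[0,0,0],"dp":[18,0,0],"jaw":0.5},{"turn":[0,0,0],"dp":[18,0,0],"jaw":0.5},{"turn":[0,0,0],"dp":[18,0,0],"jaw":0.5},{"turn":[0,0,0],"dp":[18,0,0],"jaw":0.5},{"turn":[0,0,0],"dp":[18,0,0],"jaw":0.5},{"turn":[0,0,0],"dp":[10,0,0],"jaw":0.5},{"turn":[0,0,0],"dp":[0,0,0],"jaw":0.5}]'

```text
time: 24.9
position: [0.5045, -0.1654, 0.0778]
tcp_rot: [-3.14, -0.0, 1.517]
wrist_force: [-0.2, -0.2, -0.9]
opening: 0.0638
```

```bash
python3 - <<'E'
from go import *
d(cw(-447,16,79),YC-90);print(wc(st()[1]))
crop("side",140,170,400,365,"r3.png");crop("top",180,100,430,287,"r4.png")
E
```

```text
turn [-0.1 -0.  -0. ] dp [58.7  2.3 -1.2] pos [ 504.5 -165.4   77.8] F [-0.2 -0.2 -0.9] t 24.9
[-505.74470905   18.26626291]
```

View pics/r3.png

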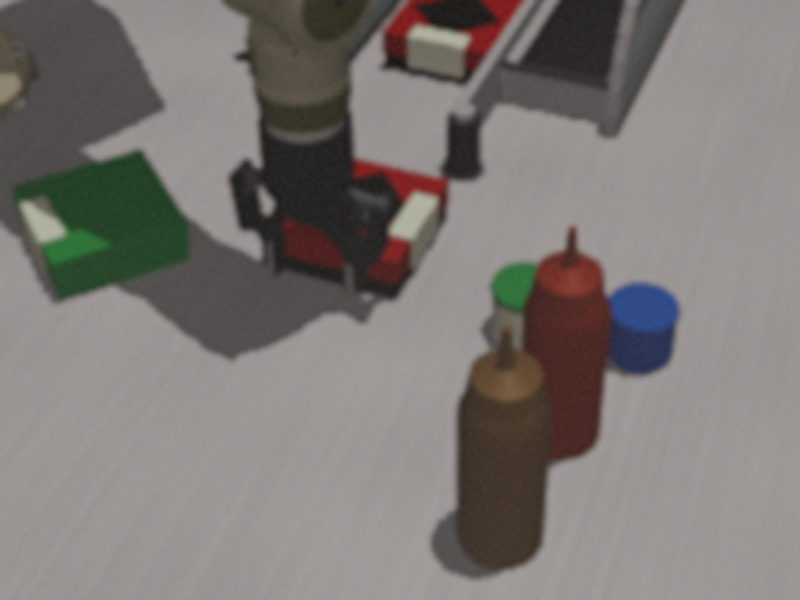

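View pics/r4.png

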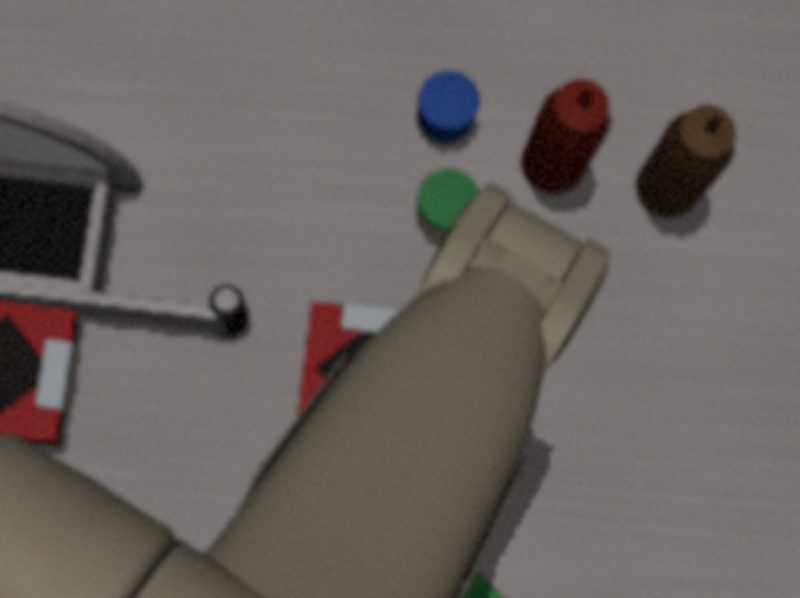

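>>> drive_tool --steps '[{"turn":[0,0,0],"dp":[14,0,0],"jaw":0.5},{"turn":[0,0,0],"dp":[14,0,0],"jaw":0.5},{"turn":[0,0,0],"dp":[14,0,0],"jaw":0.5},{"turn":[0,0,0],"dp":[10,0,0],"jaw":0.5},{"turn":[0,0,0],"dp":[0,0,0],"jaw":0.5}]'

```text
time: 25.5
position: [0.5075, -0.1137, 0.078]
tcp_rot: [-3.14, 0.0, 1.517]
wrist_force: [0.4, 0.0, -0.3]
opening: 0.0637
```

```bash
python3 - <<'E'
from go import *
d(cw(-447,16,79),YC-90);print(wc(st()[1]))
crop("top",220,140,340,230,"r5.png")
E
```

```text
turn [-0.1  0.  -0. ] dp [ 7.  2. -1.] pos [ 507.5 -113.7   78. ] F [ 0.4  0.  -0.3] t 25.5
[-453.9561649    17.96203161]
```

View pics/r5.png

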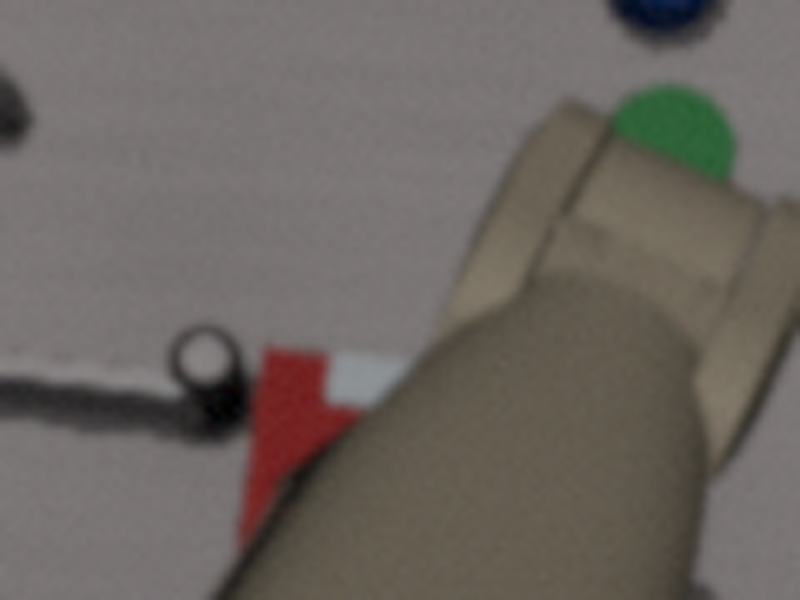

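>>> drive_tool --steps '[{"turn":[0,0,0],"dp":[-35,0,-8],"jaw":-1},{"turn":[0,0,-8.2],"dp":[0,0,0],"jaw":-1},{"turn":[0,0,-8.2],"dp":[0,0,0],"jaw":-1},{"turn":[0,0,-8.2],"dp":[0,0,0],"jaw":-1},{"turn":[0,0,-8.2],"dp":[0,0,0],"jaw":-1},{"turn":[0,0,-8.2],"dp":[0,0,0],"jaw":-1},{"turn":[0,0,-8.2],"dp":[0,0,0],"jaw":-1},{"turn":[0,0,-8.2],"dp":[0,0,0],"jaw":-1}]'

```text
time: 26.35
position: [0.5059, -0.1508, 0.0861]
tcp_rot: [-3.14, 0.0, 2.522]
wrist_force: [-0.8, 0.0, 0.3]
opening: 0.0001
```

>>> drive_tool --steps '[{"turn":[0,0,-8.2],"dp":[0,0,0],"jaw":-1},{"turn":[0,0,-8.2],"dp":[0,0,0],"jaw":-1},{"turn":[0,0,-8.2],"dp":[0,0,0],"jaw":-1},{"turn":[0,0,-8],"dp":[0,0,0],"jaw":-1},{"turn":[0,0,0],"dp":[30,0,0],"jaw":-1},{"turn":[0,0,0],"dp":[0,0,0],"jaw":-1}]'

```text
time: 26.95
position: [0.4722, -0.1478, 0.0852]
tcp_rot: [3.141, -0.006, 3.085]
wrist_force: [-0.7, -0.0, -0.2]
opening: -0.0001
```

```bash
python3 - <<'E'
from go import *
d(cw(-465,48,88),YC);print(wc(st()[1]))
w=unp("top",np.array([[265,347],[243,545]])/6.667+[220,140],.045)*1e3
print([wc(x) for x in w])
crop("side",140,170,400,365,"r6.png");crop("top",180,100,430,287,"r7.png")
E
```

```text
turn [ 0.  -0.3 -0.2] dp [-3.4 24.9 -2.8] pos [ 472.2 -147.8   85.2] F [-0.7 -0.  -0.2] t 26.9
[-489.86336505   51.40915095]
[array([-322.66419459,  -50.57885953]), array([-324.50784375,   36.3529666 ])]
```

View pics/r6.png

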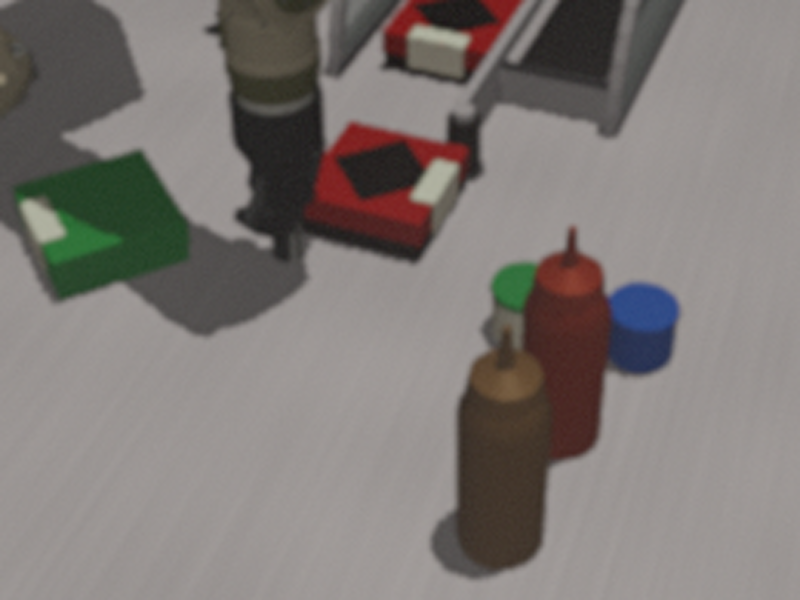

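View pics/r7.png

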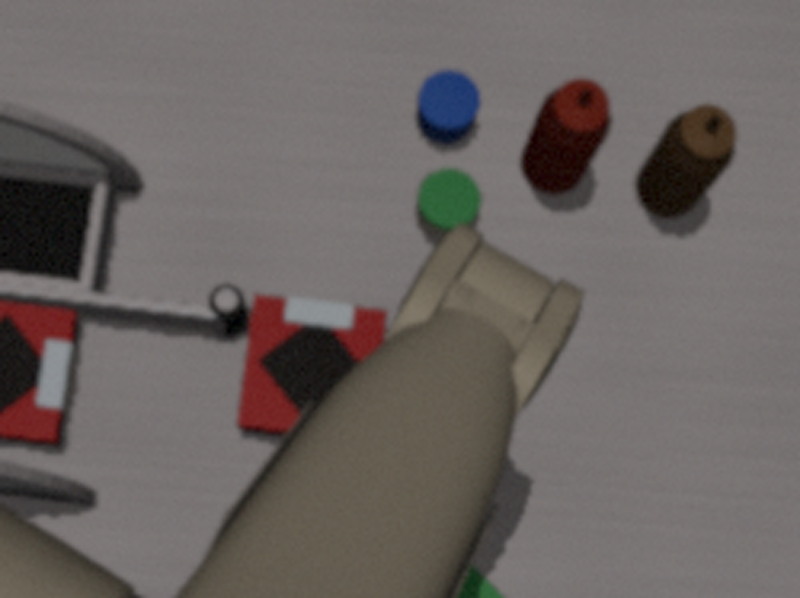

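>>> drive_tool --steps '[{"turn":[0,0,0],"dp":[-12,14,-2],"jaw":-1},{"turn":[0,0,0],"dp":[0,12,0],"jaw":-1},{"turn":[0,0,0],"dp":[0,12,0],"jaw":-1},{"turn":[0,0,0],"dp":[0,0,0],"jaw":-1}]'

```text
time: 27.45
position: [0.4898, -0.1101, 0.0879]
tcp_rot: [-3.141, -0.001, 3.088]
wrist_force: [-0.8, 0.5, -0.2]
opening: -0.0004
```

```bash
python3 roll.py 0 28 8 96 10
```

```text
cur [-451.3   35.9] z 87.9 tool theta 0.0 F [-0.8  0.5 -0.2]
turn 3.5 dp 19.2 6.2
turn 3.5 dp 8.1 5.4
turn 3.5 dp 8.1 5.4
turn 3.5 dp 8.1 5.3
turn 3.5 dp 8.1 5.2
turn 3.5 dp 8.1 5.2
turn 3.5 dp 8.1 5.1
turn 3.5 dp 8.1 5.1
```

>>> drive_tool --steps '[{"turn":[0,0,3.5],"dp":[12,6,0],"jaw":-1},{"turn":[0,0,3.5],"dp":[11,6,0],"jaw":-1},{"turn":[0,0,3.5],"dp":[10,5.8,0],"jaw":-1},{"turn":[0,0,3.5],"dp":[9,5.8,0],"jaw":-1},{"turn":[0,0,3.5],"dp":[8,5.7,0],"jaw":-1},{"turn":[0,0,3.5],"dp":[8,5.7,0],"jaw":-1},{"turn":[0,0,3.5],"dp":[8,5.6,0],"jaw":-1},{"turn":[0,0,3.5],"dp":[8,5.6,0],"jaw":-1}]'

```text
time: 28.25
position: [0.4307, -0.0494, 0.0881]
tcp_rot: [-3.14, 0.001, 2.595]
wrist_force: [-1.9, -0.1, -0.1]
opening: 0.0001
```

```bash
python3 roll.py 28 56 8 98 10
python3 - <<'E'
from go import *
crop("side",200,150,400,300,"s1.png")
E
```

```text
cur [-393.8   98.1] z 88.1 tool theta 28.3 F [-1.9 -0.1 -0.1]
turn 3.2 dp 11.2 1.7
turn 3.5 dp 8.1 5.1
turn 3.5 dp 8.1 5.0
turn 3.5 dp 8.1 4.9
turn 3.5 dp 8.1 4.9
turn 3.5 dp 8.1 4.8
turn 3.5 dp 8.1 4.8
turn 3.5 dp 8.1 4.7
```

View pics/s1.png

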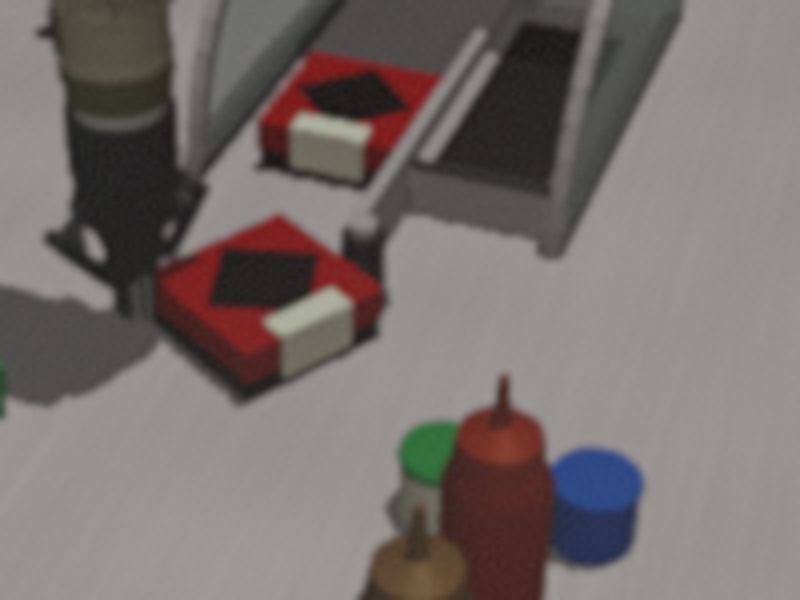

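>>> drive_tool --steps '[{"turn":[0,0,3.5],"dp":[9,4,0],"jaw":-1},{"turn":[0,0,3.5],"dp":[8,5,0],"jaw":-1},{"turn":[0,0,3.5],"dp":[8,5,0],"jaw":-1},{"turn":[0,0,3.5],"dp":[8,5,0],"jaw":-1},{"turn":[0,0,3.5],"dp":[8,5,0],"jaw":-1},{"turn":[0,0,3.5],"dp":[8,5,0],"jaw":-1},{"turn":[0,0,3.5],"dp":[8,5,0],"jaw":-1},{"turn":[0,0,3.5],"dp":[8,5,0],"jaw":-1}]'

```text
time: 29.1
position: [0.4105, 0.0225, 0.0879]
tcp_rot: [-3.14, 0.001, 2.107]
wrist_force: [0.2, -0.8, 1.0]
opening: 0.0004
```

>>> drive_tool --steps '[{"turn":[0,0,3.5],"dp":[8,4.7,0],"jaw":-1},{"turn":[0,0,3.5],"dp":[8,4.7,0],"jaw":-1},{"turn":[0,0,3.5],"dp":[8,4.6,0],"jaw":-1},{"turn":[0,0,3.5],"dp":[8,4.6,0],"jaw":-1},{"turn":[0,0,3.5],"dp":[8,4.5,0],"jaw":-1},{"turn":[0,0,3.5],"dp":[7,4.5,0],"jaw":-1},{"turn":[0,0,3.5],"dp":[7,4.4,0],"jaw":-1},{"turn":[0,0,3.5],"dp":[7,4.3,0],"jaw":-1}]'

```text
time: 29.9
position: [0.4235, 0.0912, 0.0875]
tcp_rot: [-3.137, 0.002, 1.619]
wrist_force: [-4.8, -0.5, 2.7]
opening: -0.0
```

```bash
python3 roll.py 84 90 2 98 10
python3 - <<'E'
from go import *
crop("side",200,130,400,280,"s2.png")
E
```

```text
cur [-253.8  112.7] z 87.5 tool theta 84.2 F [-4.8 -0.5  2.7]
turn 2.8 dp 9.7 -0.9
turn 3.0 dp 7.0 3.5
```

View pics/s2.png

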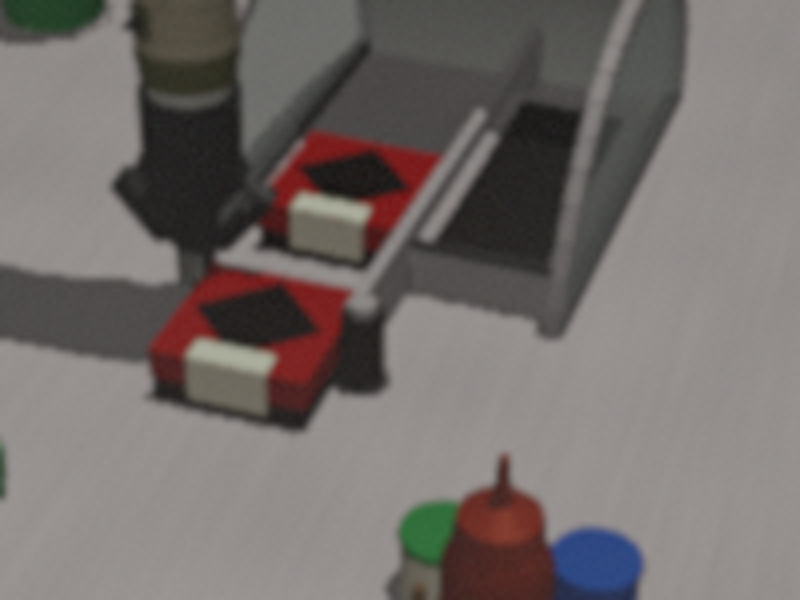

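Finish the swing, then back off and go behind.

>>> drive_tool --steps '[{"turn":[0,0,2.7],"dp":[4,2.5,0],"jaw":-1},{"turn":[0,0,2.7],"dp":[3,2.5,0],"jaw":-1},{"turn":[0,0,0.6],"dp":[0,1,0],"jaw":-1},{"turn":[0,0,0],"dp":[0,0,0],"jaw":-1},{"turn":[0,0,0],"dp":[0,-30,0],"jaw":-1},{"turn":[0,0,0],"dp":[0,-10,-50],"jaw":-1},{"turn":[0,0,0],"dp":[0,0,-50],"jaw":-1},{"turn":[0,0,0],"dp":[0,0,0],"jaw":-1}]'

```text
time: 30.75
position: [0.3945, 0.1007, 0.1925]
tcp_rot: [3.132, 0.0, 1.517]
wrist_force: [0.5, 0.3, 0.6]
opening: -0.0002
```

```bash
python3 - <<'E'
from go import *
d(cw(-415,42,150),YC-90)
crop("side",200,130,400,280,"s3.png");crop("top",140,130,340,280,"s4.png")
E
```

```text
turn [ 0.6  0.  -0.1] dp [-169.2  100.2   42.5] pos [394.5 100.7 192.5] F [0.5 0.3 0.6] t 30.8
```

View pics/s4.png

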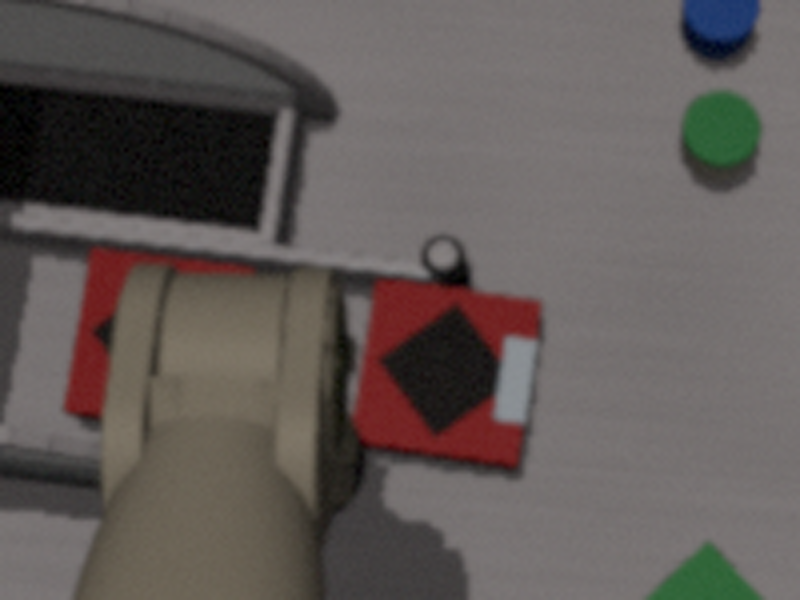

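>>> drive_tool --steps '[{"turn":[0,0,0],"dp":[-43,25,0],"jaw":0.1},{"turn":[0,0,0],"dp":[-43,25,0],"jaw":0.1},{"turn":[0,0,0],"dp":[-43,25,0],"jaw":0.1},{"turn":[0,0,0],"dp":[-42,25,0],"jaw":0.1},{"turn":[0,0,0],"dp":[0,0,40],"jaw":0.1},{"turn":[0,0,0],"dp":[0,0,40],"jaw":0.1},{"turn":[0,0,0],"dp":[0,0,26],"jaw":0.1},{"turn":[0,0,0],"dp":[0,0,0],"jaw":0.1}]'

```text
time: 31.65
position: [0.4776, -0.0749, 0.0761]
tcp_rot: [-3.131, -0.001, 1.515]
wrist_force: [-0.9, 0.1, 0.1]
opening: 0.0471
```

```bash
python3 - <<'E'
from go import *
d(cw(-175,42,84),YC-90);print(wc(st()[1]))
E
```

```text
turn [-0.6 -0.1 -0.2] dp [241.8   7.9  -7.9] pos [477.6 -74.9  76.1] F [-0.9  0.1  0.1] t 31.6
[-416.78765246   49.94335185]
```

>>> drive_tool --steps '[{"turn":[-0.6,0,0],"dp":[0,7,-7],"jaw":0.1},{"turn":[0,0,0],"dp":[14,0,0],"jaw":0.1},{"turn":[0,0,0],"dp":[14,0,0],"jaw":0.1},{"turn":[0,0,0],"dp":[14,0,0],"jaw":0.1},{"turn":[0,0,0],"dp":[14,0,0],"jaw":0.1},{"turn":[0,0,0],"dp":[14,0,0],"jaw":0.1},{"turn":[0,0,0],"dp":[14,0,0],"jaw":0.1},{"turn":[0,0,0],"dp":[14,0,0],"jaw":0.1}]'

```text
time: 32.45
position: [0.4941, 0.0229, 0.0881]
tcp_rot: [3.131, 0.002, 1.515]
wrist_force: [-1.0, -1.9, 0.7]
opening: 0.0468
```

```bash
python3 - <<'E'
from go import *
d(cw(-175,42,84),YC-90);print(wc(st()[1]))
crop("side",200,130,400,280,"s5.png")
E
```

```text
turn [ 0.6  0.1 -0.1] dp [143.2  -3.4   4.1] pos [494.1  22.9  88.1] F [-1.  -1.9  0.7] t 32.5
[-318.20110227   38.58301272]
```

View pics/s5.png

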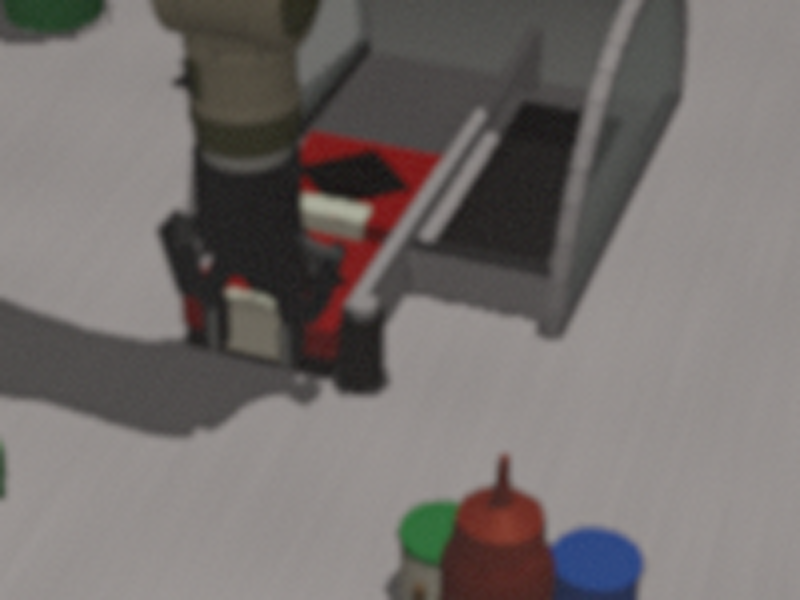

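>>> drive_tool --steps '[{"turn":[0.5,0,0],"dp":[14,-3,3],"jaw":0.1},{"turn":[0,0,0],"dp":[14,0,0],"jaw":0.1},{"turn":[0,0,0],"dp":[14,0,0],"jaw":0.1},{"turn":[0,0,0],"dp":[14,0,0],"jaw":0.1},{"turn":[0,0,0],"dp":[14,0,0],"jaw":0.1},{"turn":[0,0,0],"dp":[14,0,0],"jaw":0.1},{"turn":[0,0,0],"dp":[14,0,0],"jaw":0.1},{"turn":[0,0,0],"dp":[0,0,0],"jaw":0.1}]'

```text
time: 33.3
position: [0.4969, 0.1217, 0.0849]
tcp_rot: [3.14, -0.0, 1.518]
wrist_force: [0.2, -0.3, 0.2]
opening: 0.0468
```

```bash
python3 - <<'E'
from go import *
d(cw(-175,42,84),YC-90);print(wc(st()[1]))
crop("side",200,130,400,280,"s6.png")
E
```

```text
turn [ 0.1 -0.  -0. ] dp [44.4 -0.9  0.9] pos [496.9 121.7  84.9] F [ 0.2 -0.3  0.2] t 33.3
[-219.39260029   41.08959176]
```

View pics/s6.png

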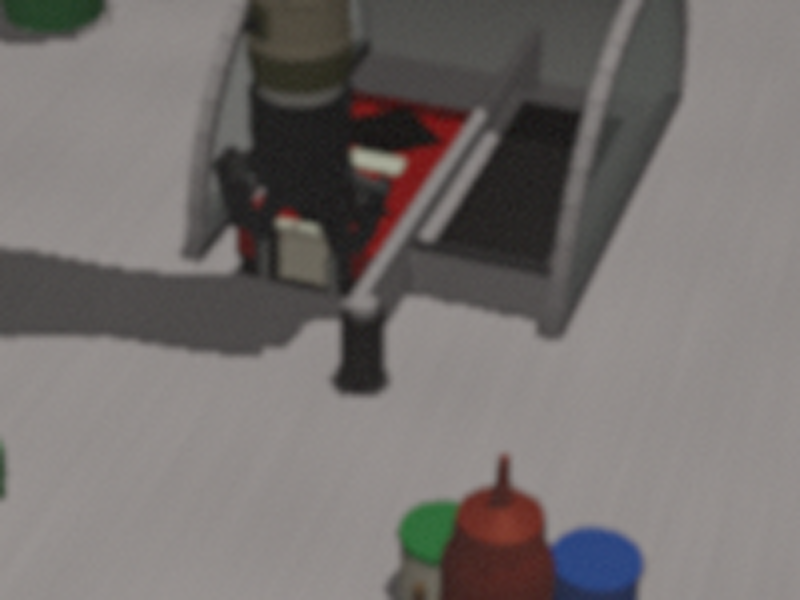

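>>> drive_tool --steps '[{"turn":[0,0,0],"dp":[12,0,0],"jaw":0.1},{"turn":[0,0,0],"dp":[12,0,0],"jaw":0.1},{"turn":[0,0,0],"dp":[12,0,0],"jaw":0.1},{"turn":[0,0,0],"dp":[12,0,0],"jaw":0.1},{"turn":[0,0,0],"dp":[0,0,0],"jaw":0.1},{"turn":[0,0,0],"dp":[-20,0,0],"jaw":0.1},{"turn":[0,0,0],"dp":[-40,0,0],"jaw":0.1},{"turn":[0,0,0],"dp":[-40,0,-40],"jaw":0.1}]'

```text
time: 34.15
position: [0.4908, 0.0721, 0.1169]
tcp_rot: [-3.135, 0.001, 1.517]
wrist_force: [0.1, -0.5, 0.7]
opening: 0.0469
```

>>> drive_tool --steps '[{"turn":[0,0,0],"dp":[-40,0,-40],"jaw":0.6},{"turn":[0,0,0],"dp":[-40,0,-40],"jaw":1},{"turn":[0,0,0],"dp":[-10,0,-30],"jaw":1},{"turn":[0,0,0],"dp":[0,0,0],"jaw":1}]'

```text
time: 34.55
position: [0.4919, -0.0098, 0.2256]
tcp_rot: [3.131, 0.002, 1.512]
wrist_force: [0.2, 0.1, 0.2]
opening: 0.0851
```

```bash
python3 - <<'E'
from go import *
print(st()[1],wc(st()[1]),st()[0]["wrist_force"])
crop("side",180,90,400,255,"t1.png");crop("top",80,90,420,345,"t2.png")
E
```

```text
[491.90315328  -9.81581913 225.59724082] [-351.01265821   39.0765701 ] [0.17414863 0.06776801 0.19918197]
```

View pics/t1.png

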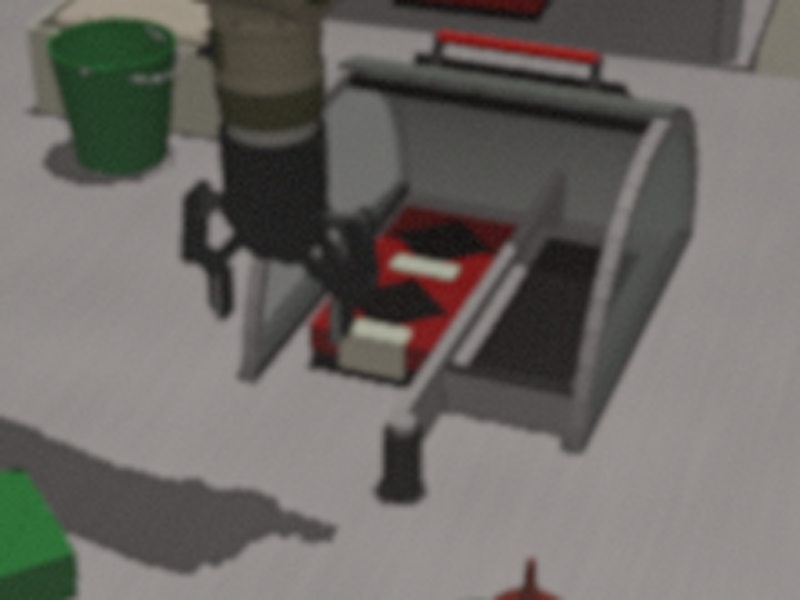

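View pics/t2.png

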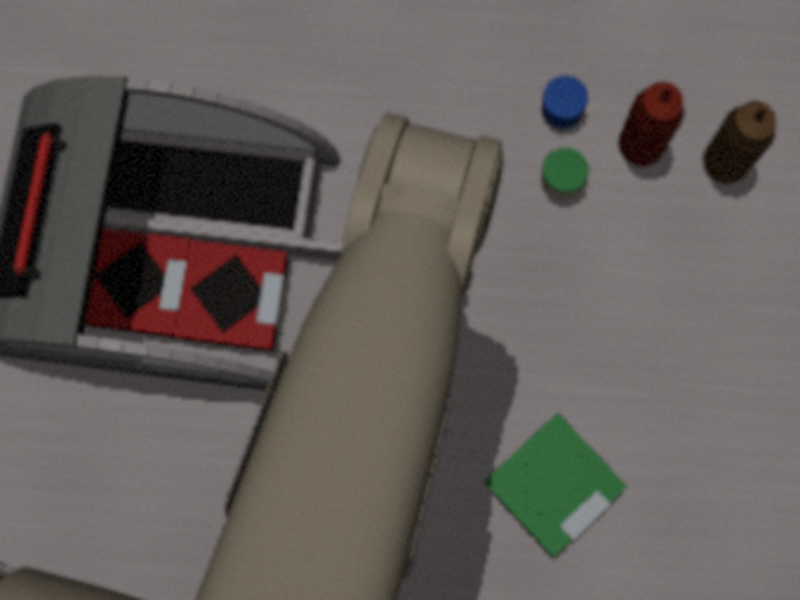

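>>> drive_tool --steps '[{"turn":[0,0,-7.6],"dp":[0,0,0],"jaw":0.9},{"turn":[0,0,-7.6],"dp":[0,0,0],"jaw":0.9},{"turn":[0,0,-7.6],"dp":[0,0,0],"jaw":0.9},{"turn":[0,0,-7.6],"dp":[0,0,0],"jaw":0.9},{"turn":[0,0,-7.6],"dp":[0,0,0],"jaw":0.9},{"turn":[0,0,-7.6],"dp":[0,0,0],"jaw":0.9},{"turn":[0,0,-7.6],"dp":[0,0,0],"jaw":0.9},{"turn":[0,0,-7.6],"dp":[0,0,0],"jaw":0.9}]'

```text
time: 35.45
position: [0.4884, -0.0068, 0.2191]
tcp_rot: [-3.14, -0.001, 2.583]
wrist_force: [0.1, -0.6, 0.6]
opening: 0.0808
```

```bash
python3 - <<'E'
from go import *
d([682,-157,180],148)
E
```

```text
turn [-0.1 -0.1  0. ] dp [-243.8  -24.8   39.1] pos [488.4  -6.8 219.1] F [ 0.1 -0.6  0.6] t 35.5
```

>>> drive_tool --steps '[{"turn":[0,0,0],"dp":[-35,-3.5,0],"jaw":0.9},{"turn":[0,0,0],"dp":[-35,-3.5,0],"jaw":0.9},{"turn":[0,0,0],"dp":[-35,-3.5,0],"jaw":0.9},{"turn":[0,0,0],"dp":[-35,-3.5,0],"jaw":0.9},{"turn":[0,0,0],"dp":[-35,-3.5,0],"jaw":0.9},{"turn":[0,0,0],"dp":[-35,-3.5,10],"jaw":0.9},{"turn":[0,0,0],"dp":[-34,-4,20],"jaw":0.9},{"turn":[0,0,0],"dp":[0,0,0],"jaw":0.9}]'

```text
time: 36.25
position: [0.6826, -0.1608, 0.184]
tcp_rot: [-3.14, -0.005, 2.575]
wrist_force: [-0.7, 1.4, -1.3]
opening: 0.0809
```

```bash
python3 - <<'E'
from go import *
d([682,-157,76],148)
crop("side",260,180,400,285,"u1.png");crop("top",250,90,410,210,"u2.png")
E
```

```text
turn [-0.1 -0.3 -0.4] dp [  2.6   2.9 108. ] pos [ 682.6 -160.8  184. ] F [-0.7  1.4 -1.3] t 36.2
```

View pics/u1.png

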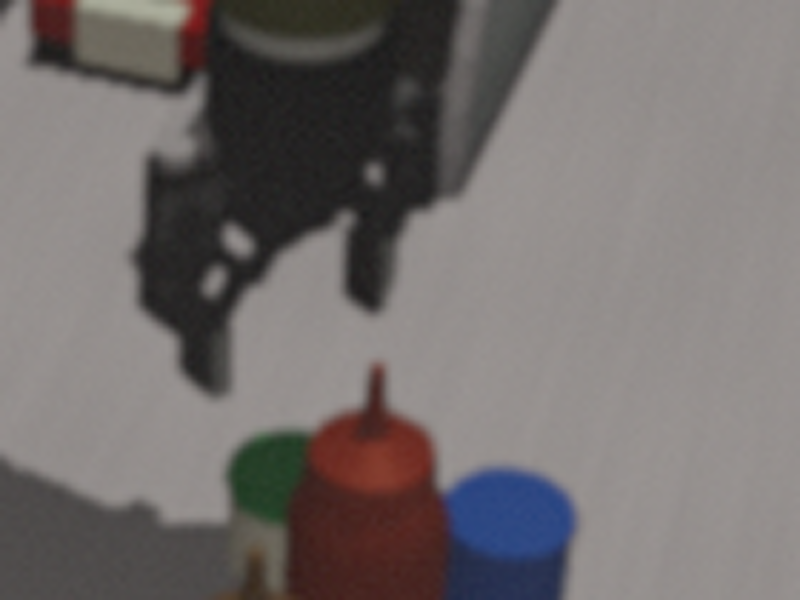

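View pics/u2.png

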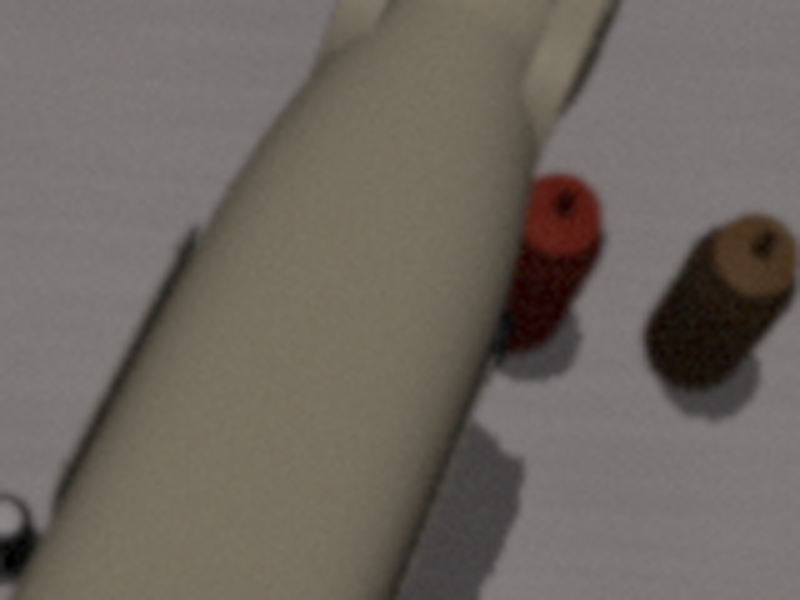

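>>> drive_tool --steps '[{"turn":[0,0,0],"dp":[2.5,3,0],"jaw":0.9},{"turn":[0,0,0],"dp":[0,0,20],"jaw":0.9},{"turn":[0,0,0],"dp":[0,0,20],"jaw":0.9},{"turn":[0,0,0],"dp":[0,0,20],"jaw":0.9},{"turn":[0,0,0],"dp":[0,0,0],"jaw":0.9}]'

```text
time: 36.85
position: [0.6794, -0.154, 0.1298]
tcp_rot: [-3.14, -0.002, 2.578]
wrist_force: [-0.1, -0.5, -0.4]
opening: 0.0813
```

```bash
python3 - <<'E'
from go import *
d([682,-157,79],148)
crop("side",260,180,400,285,"u3.png")
E
```

```text
turn [-0.1 -0.1 -0.3] dp [-3.8 -1.2 50.8] pos [ 679.4 -154.   129.8] F [-0.1 -0.5 -0.4] t 36.9
```

View pics/u3.png

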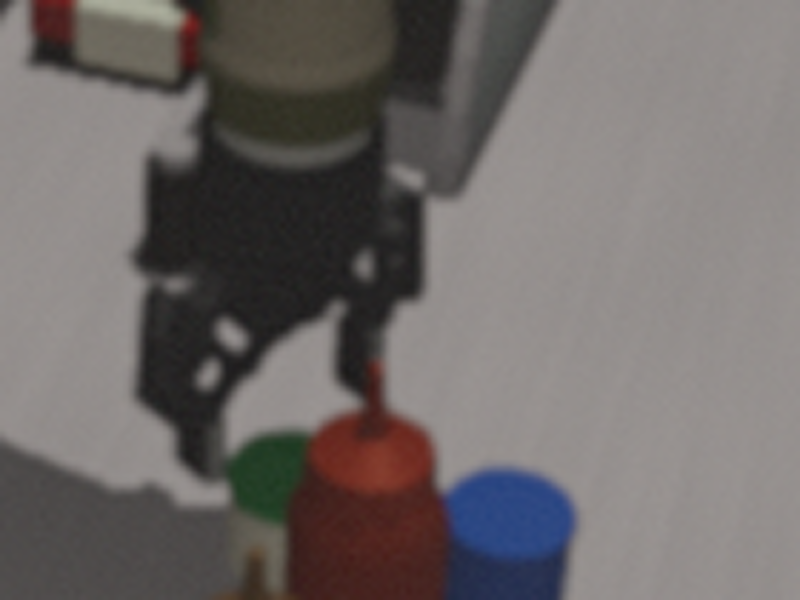

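>>> drive_tool --steps '[{"turn":[0,0,0],"dp":[-3,-1,10],"jaw":0.9},{"turn":[0,0,0],"dp":[0,0,15],"jaw":0.9},{"turn":[0,0,0],"dp":[0,0,15],"jaw":0.9},{"turn":[0,0,0],"dp":[0,0,8],"jaw":0.9},{"turn":[0,0,0],"dp":[0,0,0],"jaw":0.9}]'

```text
time: 37.4
position: [0.6823, -0.1582, 0.081]
tcp_rot: [-3.14, -0.002, 2.576]
wrist_force: [-0.1, 0.7, 0.1]
opening: 0.0814
```

```bash
python3 - <<'E'
from go import *
d([682,-157,79],148)
crop("side",260,180,400,285,"u4.png")
E
```

```text
turn [-0.1 -0.1 -0.4] dp [0.9 0.9 2. ] pos [ 682.3 -158.2   81. ] F [-0.1  0.7  0.1] t 37.4
```

View pics/u4.png

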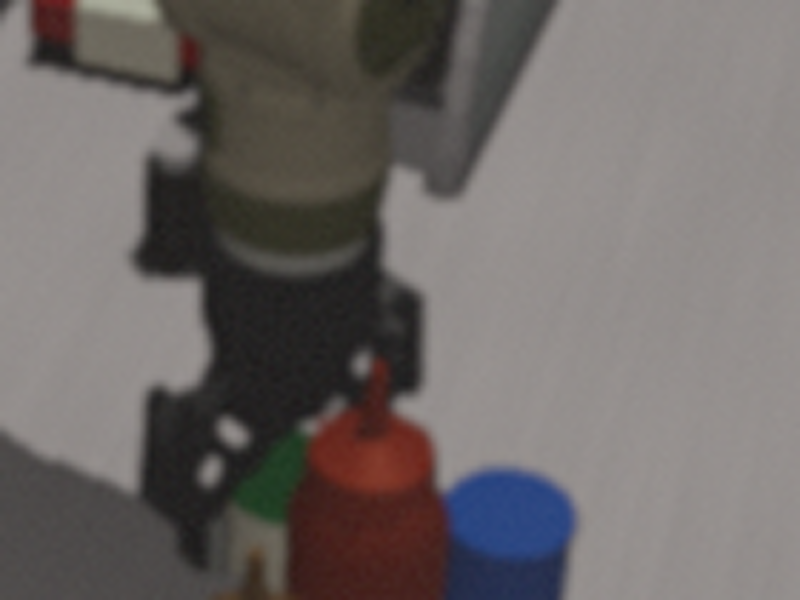

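>>> drive_tool --steps '[{"turn":[0,0,0],"dp":[0,0,2],"jaw":-1},{"turn":[0,0,0],"dp":[0,0,0],"jaw":-1},{"turn":[0,0,0],"dp":[0,0,0],"jaw":-1},{"turn":[0,0,0],"dp":[0,0,0],"jaw":-1},{"turn":[0,0,0],"dp":[0,0,0],"jaw":-1},{"turn":[0,0,0],"dp":[0,0,-10],"jaw":-1},{"turn":[0,0,0],"dp":[0,0,-15],"jaw":-1}]' --grip_force 50

```text
time: 38.15
position: [0.6827, -0.1582, 0.1061]
tcp_rot: [-3.14, -0.001, 2.576]
wrist_force: [0.2, 0.4, -0.7]
opening: 0.0565
```

```bash
python3 - <<'E'
from go import *
d(cw(-100,-90,220),YC);print(st()[0]["opening"])
crop("side",260,180,400,285,"u5.png")
E
```

```text
turn [ -0.1  -0.1 -29.4] dp [  69.3  389.1 -113.9] pos [ 682.7 -158.2  106.1] F [ 0.2  0.4 -0.7] t 38.1
0.05651601130866228
```

View pics/u5.png

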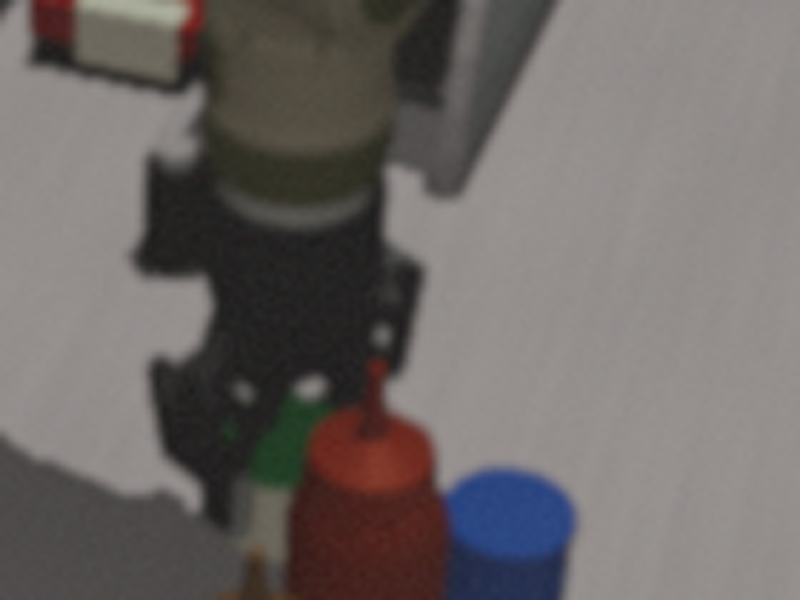

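>>> drive_tool --steps '[{"turn":[0,0,0],"dp":[0,0,-20],"jaw":-1},{"turn":[0,0,0],"dp":[0,0,-20],"jaw":-1},{"turn":[0,0,0],"dp":[0,0,-18],"jaw":-1},{"turn":[0,0,-7.4],"dp":[0,0,0],"jaw":-1},{"turn":[0,0,-7.4],"dp":[0,0,0],"jaw":-1},{"turn":[0,0,-7.4],"dp":[0,0,0],"jaw":-1},{"turn":[0,0,-7.2],"dp":[0,0,0],"jaw":-1},{"turn":[0,0,0],"dp":[0,0,0],"jaw":-1}]'

```text
time: 39.0
position: [0.6838, -0.1586, 0.1656]
tcp_rot: [-3.14, 0.003, 3.09]
wrist_force: [-0.1, 0.4, -1.0]
opening: 0.0563
```

```bash
python3 - <<'E'
from go import *
d(cw(-100,-88,165),YC);print(st()[0]["opening"])
E
```

```text
turn [-0.1  0.1  0.1] dp [ 72.4 389.4   0.6] pos [ 683.8 -158.6  165.6] F [-0.1  0.4 -1. ] t 39.0
0.056293512452440214
```

>>> drive_tool --steps '[{"turn":[0,0,0],"dp":[18,25,0],"jaw":-1},{"turn":[0,0,0],"dp":[18,25,0],"jaw":-1},{"turn":[0,0,0],"dp":[18,25,0],"jaw":-1},{"turn":[0,0,0],"dp":[18,25,0],"jaw":-1},{"turn":[0,0,0],"dp":[0,25,0],"jaw":-1},{"turn":[0,0,0],"dp":[0,25,0],"jaw":-1},{"turn":[0,0,0],"dp":[0,25,0],"jaw":-1},{"turn":[0,0,0],"dp":[0,25,0],"jaw":-1}]'

```text
time: 39.8
position: [0.6222, 0.046, 0.165]
tcp_rot: [-3.14, 0.003, 3.086]
wrist_force: [0.3, 0.3, -1.3]
opening: 0.0567
```

```bash
python3 - <<'E'
from go import *
d(cw(-100,-88,165),YC);print(st()[0]["opening"])
crop("side",200,90,400,240,"v1.png")
E
```

```text
turn [-0.1  0.1 -0.2] dp [ 1.000e-01  1.884e+02 -0.000e+00] pos [622.2  46.  165. ] F [ 0.3  0.3 -1.3] t 39.8
0.056685853648617154
```

View pics/v1.png

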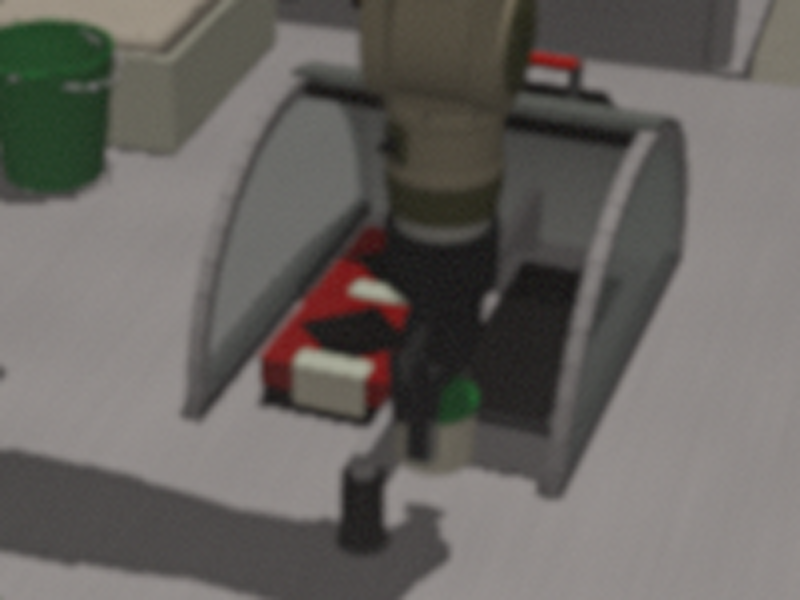

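>>> drive_tool --steps '[{"turn":[0,0,0],"dp":[0,25,0],"jaw":-1},{"turn":[0,0,0],"dp":[0,25,0],"jaw":-1},{"turn":[0,0,0],"dp":[0,25,0],"jaw":-1},{"turn":[0,0,0],"dp":[0,25,0],"jaw":-1},{"turn":[0,0,0],"dp":[0,25,0],"jaw":-1},{"turn":[0,0,0],"dp":[0,25,0],"jaw":-1},{"turn":[0,0,0],"dp":[0,25,0],"jaw":-1},{"turn":[0,0,0],"dp":[0,10,0],"jaw":-1}]'

```text
time: 40.65
position: [0.6318, 0.2318, 0.1644]
tcp_rot: [-3.141, 0.002, 3.089]
wrist_force: [0.2, -0.4, -0.6]
opening: 0.0568
```

```bash
python3 - <<'E'
from go import *
d(cw(-100,-88,121),YC);print(st()[0]["opening"])
crop("side",200,90,400,240,"v2.png")
E
```

```text
turn [-0.   0.1  0. ] dp [-0.2  2.4 43.4] pos [631.8 231.8 164.4] F [ 0.2 -0.4 -0.6] t 40.6
0.05677688655927101
```

View pics/v2.png

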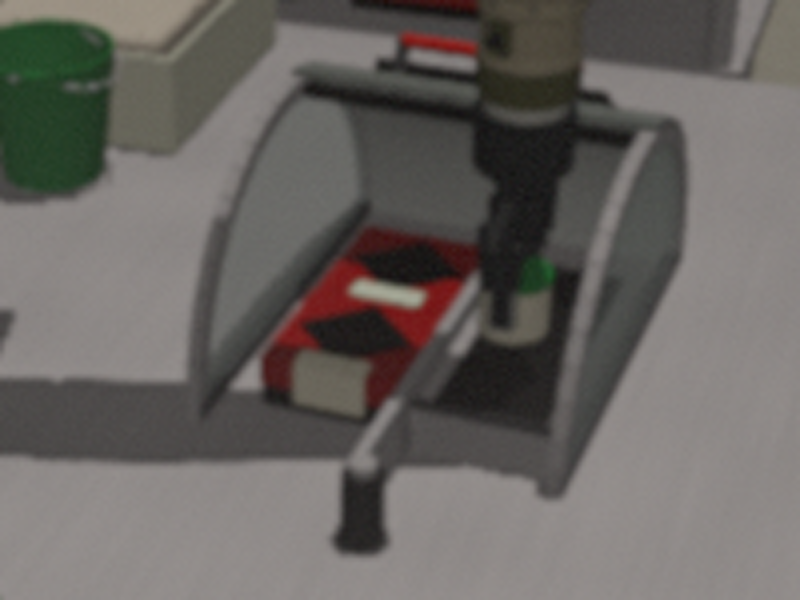

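Lower in small steps.

>>> drive_tool --steps '[{"turn":[0,0,0],"dp":[0,0,12],"jaw":-1},{"turn":[0,0,0],"dp":[0,0,12],"jaw":-1},{"turn":[0,0,0],"dp":[0,0,10],"jaw":-1},{"turn":[0,0,0],"dp":[0,0,5],"jaw":-1},{"turn":[0,0,0],"dp":[0,0,2],"jaw":-1},{"turn":[0,0,0],"dp":[0,0,0],"jaw":-1}]'

```text
time: 41.3
position: [0.6316, 0.2288, 0.1226]
tcp_rot: [-3.14, 0.001, 3.088]
wrist_force: [-0.0, 0.9, -1.3]
opening: 0.0564
```

```bash
python3 - <<'E'
from go import *
d(cw(-100,-88,119),YC);print(st()[0]["opening"])
crop("side",280,120,360,180,"v3.png")
E
```

```text
turn [-0.1  0.  -0. ] dp [-0.2  5.3  3.6] pos [631.6 228.8 122.6] F [-0.   0.9 -1.3] t 41.3
0.056370222104104854
```

View pics/v3.png

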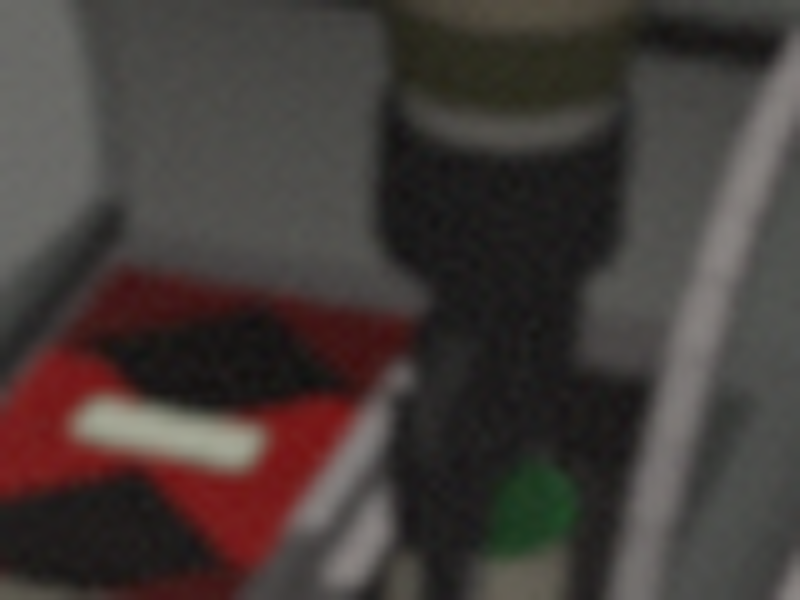

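>>> drive_tool --steps '[{"turn":[0,0,0],"dp":[0,0,1.5],"jaw":-1},{"turn":[0,0,0],"dp":[0,0,1.5],"jaw":-1},{"turn":[0,0,0],"dp":[0,0,0],"jaw":-1}]'

```text
time: 41.65
position: [0.6322, 0.2293, 0.1222]
tcp_rot: [-3.14, 0.003, 3.089]
wrist_force: [-4.3, -2.1, 11.3]
opening: 0.0567
```

Contact with the step (11 N up). Release gently and retreat straight up.

>>> drive_tool --steps '[{"turn":[0,0,0],"dp":[0,0,-1],"jaw":0.3},{"turn":[0,0,0],"dp":[0,0,0],"jaw":0.6},{"turn":[0,0,0],"dp":[0,0,0],"jaw":0.7},{"turn":[0,0,0],"dp":[0,0,0],"jaw":0.7},{"turn":[0,0,0],"dp":[0,0,-15],"jaw":0.7},{"turn":[0,0,0],"dp":[0,0,-30],"jaw":0.7},{"turn":[0,0,0],"dp":[0,0,-40],"jaw":0.7},{"turn":[0,0,0],"dp":[0,0,-40],"jaw":0.5}]'

```text
time: 42.45
position: [0.6312, 0.2298, 0.2462]
tcp_rot: [-3.14, -0.0, 3.089]
wrist_force: [-0.1, 0.6, 0.4]
opening: 0.0639
```

>>> drive_tool --steps '[{"turn":[0,0,0],"dp":[0,0,-45],"jaw":0.2},{"turn":[0,0,0],"dp":[0,0,-40],"jaw":-0.3},{"turn":[0,0,0],"dp":[0,0,0],"jaw":-0.3}]'

```text
time: 42.75
position: [0.6334, 0.2305, 0.3381]
tcp_rot: [3.14, 0.012, 3.089]
wrist_force: [0.9, 0.6, 0.5]
opening: 0.0296
```

```bash
python3 - <<'E'
from go import *
q=1.65;h=cw(-235*np.cos(.349+q),0,235*np.sin(.349+q))
d(h+[0,0,54+50],YC);print(st()[0]["opening"])
crop("side",200,90,400,240,"v4.png");crop("top",80,90,420,345,"v5.png")
E
```

```text
turn [0.1 0.7 0.1] dp [ 89.5 201.1  20.3] pos [633.4 230.5 338.1] F [0.9 0.6 0.5] t 42.8
0.029570166475508954
```

View pics/v4.png

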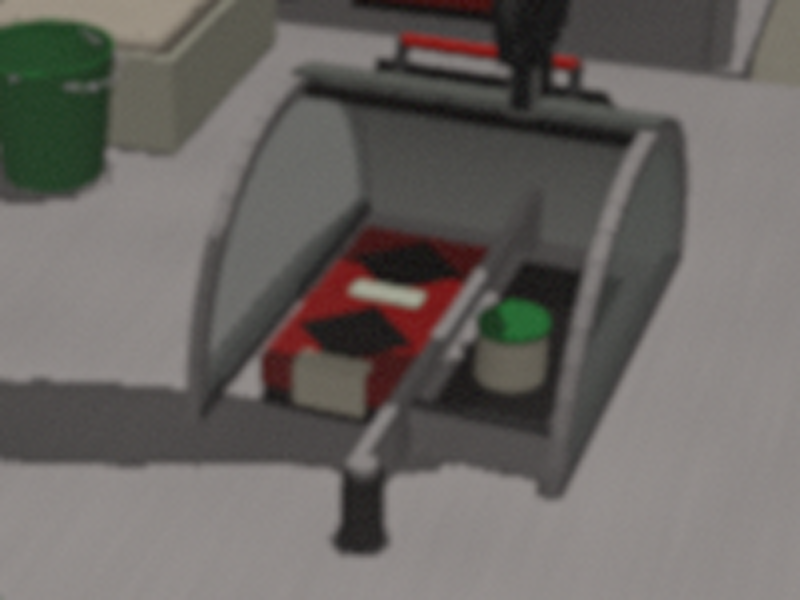

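View pics/v5.png

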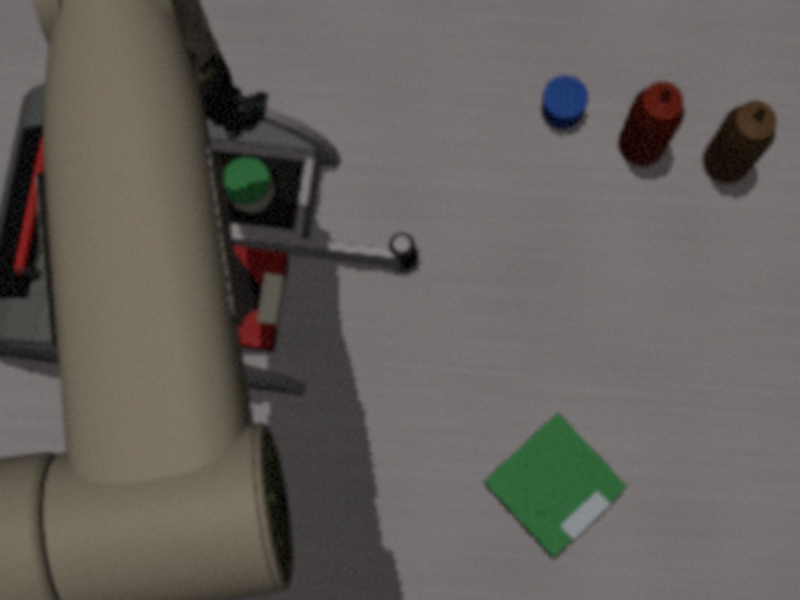

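>>> drive_tool --steps '[{"turn":[0,0.3,0],"dp":[18,40,0],"jaw":-0.2},{"turn":[0,0.3,0],"dp":[18,40,0],"jaw":-0.2},{"turn":[0,0,0],"dp":[18,40,0],"jaw":-0.2},{"turn":[0,0,0],"dp":[18,40,0],"jaw":-0.2},{"turn":[0,0,0],"dp":[18,40,0],"jaw":-0.2},{"turn":[0,0,0],"dp":[0,0,0],"jaw":-0.2}]'

```text
time: 43.45
position: [0.5487, 0.4392, 0.3279]
tcp_rot: [-3.139, -0.014, 3.096]
wrist_force: [0.1, 0.6, 0.9]
opening: 0.0345
```

```bash
python3 - <<'E'
from go import *
q=1.645;h=cw(-235*np.cos(.349+q),0,235*np.sin(.349+q))
d(h+[0,0,54],YC);print(st()[0]["opening"])
E
```

```text
turn [-0.1 -0.8  0.4] dp [-6.2 -3.8 59.6] pos [548.7 439.2 327.9] F [0.1 0.6 0.9] t 43.5
0.03446538896408145
```

>>> drive_tool --steps '[{"turn":[0,-0.7,0],"dp":[-5,-4,0],"jaw":-0.25},{"turn":[0,0,0],"dp":[0,0,15],"jaw":-0.25},{"turn":[0,0,0],"dp":[0,0,15],"jaw":-0.25},{"turn":[0,0,0],"dp":[0,0,15],"jaw":-0.25},{"turn":[0,0,0],"dp":[0,0,12],"jaw":-0.25},{"turn":[0,0,0],"dp":[0,0,0],"jaw":-0.25}]' --grip_force 30

```text
time: 44.05
position: [0.557, 0.428, 0.2711]
tcp_rot: [-3.137, -0.0, 3.087]
wrist_force: [-0.3, 0.7, 0.4]
opening: 0.0318
```

```bash
python3 arc.py; python3 - <<'E'
from go import *
q=1.645;h=cw(-235*np.cos(.349+q),0,235*np.sin(.349+q))
d(h+[0,0,54],YC)
crop("side",240,60,360,150,"w1.png")
E
```

```text
cab [89.7 -2.7] z 217.1 phi 1.963 q 1.614 r 234.9 F [-0.3  0.7  0.4] 0.0318 44.05
turn [-0.3 -0.  -0.1] dp [2.7 6.8 2.8] pos [557.  428.  271.1] F [-0.3  0.7  0.4] t 44.0
```

View pics/w1.png

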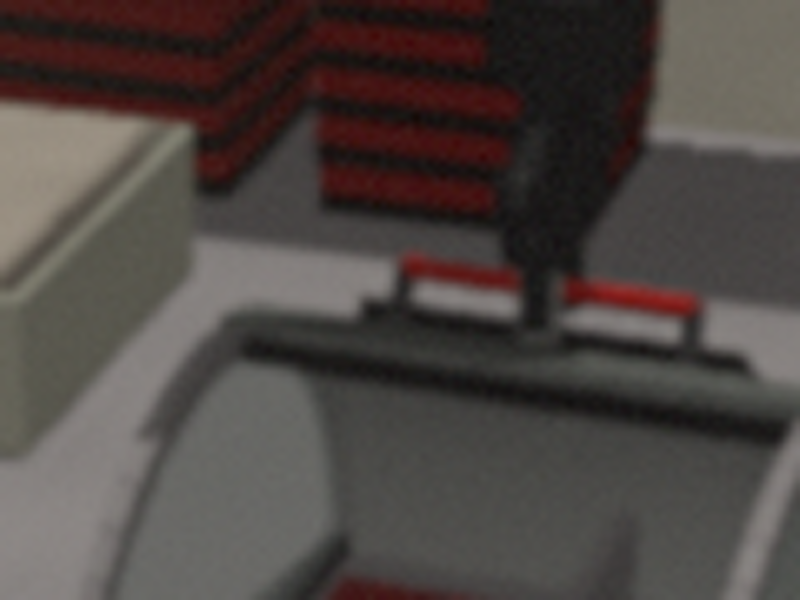

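>>> drive_tool --steps '[{"turn":[0,0,0],"dp":[0,5,2],"jaw":-0.25},{"turn":[0,0,0],"dp":[0,0,0],"jaw":-1},{"turn":[0,0,0],"dp":[0,0,0],"jaw":-1},{"turn":[0,0,0],"dp":[0,0,0],"jaw":-1},{"turn":[0,0,0],"dp":[0,0,0],"jaw":-1}]'

```text
time: 44.6
position: [0.5577, 0.4358, 0.273]
tcp_rot: [3.141, 0.005, 3.09]
wrist_force: [1.6, 3.1, 1.9]
opening: 0.0107
```

```bash
python3 arc.py; python3 - <<'E'
import numpy as np
ph=np.linspace(.349+1.65,.349+.0,29)
for i in range(28): print([float(round(235*(np.cos(ph[i])-np.cos(ph[i+1])),1)),float(round(-235*(np.sin(ph[i+1])-np.sin(ph[i])),1))],end=" " if (i+1)%7 else "\n")
E
```

```text
cab [97.4 -3. ] z 219.0 phi 1.989 q 1.64 r 239.7 F [1.6 3.1 1.9] 0.0107 44.6
[-12.8, -5.4] [-13.1, -4.6] [-13.3, -3.8] [-13.5, -3.0] [-13.7, -2.2] [-13.8, -1.4] [-13.8, -0.6]
[-13.8, 0.2] [-13.8, 1.0] [-13.7, 1.8] [-13.6, 2.6] [-13.4, 3.4] [-13.2, 4.2] [-12.9, 5.0]
[-12.6, 5.7] [-12.2, 6.5] [-11.8, 7.2] [-11.4, 7.9] [-10.9, 8.5] [-10.4, 9.1] [-9.8, 9.7]
[-9.3, 10.3] [-8.6, 10.8] [-8.0, 11.3] [-7.3, 11.8] [-6.6, 12.2] [-5.9, 12.5] [-5.1, 12.9]
```

>>> drive_tool --steps '[{"turn":[0,0,0],"dp":[0,-12.8,-4.5],"jaw":-1},{"turn":[0,0,0],"dp":[0,-13.1,-4.2],"jaw":-1},{"turn":[0,0,0],"dp":[0,-13.3,-3.5],"jaw":-1},{"turn":[0,0,0],"dp":[0,-13.5,-2.8],"jaw":-1},{"turn":[0,0,0],"dp":[0,-13.7,-2.1],"jaw":-1},{"turn":[0,0,0],"dp":[0,-13.8,-1.4],"jaw":-1},{"turn":[0,0,0],"dp":[0,-13.8,-0.6],"jaw":-1}]'

```text
time: 45.3
position: [0.5527, 0.343, 0.2945]
tcp_rot: [3.136, 0.007, 3.091]
wrist_force: [1.3, 7.4, -0.2]
opening: 0.0105
```

```bash
python3 arc.py
```

```text
cab [ 4.5 -3. ] z 240.5 phi 1.59 q 1.241 r 240.5 F [ 1.3  7.4 -0.2] 0.0105 45.3
```

>>> drive_tool --steps '[{"turn":[0,0,0],"dp":[0,-13.8,0.2],"jaw":-1},{"turn":[0,0,0],"dp":[0,-13.8,1.2],"jaw":-1},{"turn":[0,0,0],"dp":[0,-13.7,2],"jaw":-1},{"turn":[0,0,0],"dp":[0,-13.6,2.8],"jaw":-1},{"turn":[0,0,0],"dp":[0,-13.4,3.6],"jaw":-1},{"turn":[0,0,0],"dp":[0,-13.2,4.3],"jaw":-1},{"turn":[0,0,0],"dp":[0,-12.9,5.0],"jaw":-1},{"turn":[0,0,0],"dp":[0,-12.6,5.7],"jaw":-1}]'

```text
time: 46.1
position: [0.5472, 0.234, 0.2674]
tcp_rot: [3.142, 0.005, 3.09]
wrist_force: [0.8, 2.6, 9.5]
opening: 0.0105
```

```bash
python3 arc.py
```

```text
cab [-104.6   -3.2] z 213.4 phi 1.115 q 0.766 r 237.7 F [0.8 2.6 9.5] 0.0105 46.1
```

>>> drive_tool --steps '[{"turn":[0,0,0],"dp":[0,-12.2,6.5],"jaw":-1},{"turn":[0,0,0],"dp":[0,-11.8,7.2],"jaw":-1},{"turn":[0,0,0],"dp":[0,-11.4,7.9],"jaw":-1},{"turn":[0,0,0],"dp":[0,-10.9,8.5],"jaw":-1},{"turn":[0,0,0],"dp":[0,-10.4,9.1],"jaw":-1},{"turn":[0,0,0],"dp":[0,-9.8,9.7],"jaw":-1},{"turn":[0,0,0],"dp":[0,-9.3,10.3],"jaw":-1}]'

```text
time: 46.8
position: [0.5431, 0.1577, 0.2066]
tcp_rot: [-3.14, 0.003, 3.089]
wrist_force: [3.8, 5.5, -0.1]
opening: 0.0103
```

```bash
python3 arc.py
```

```text
cab [-181.    -3.1] z 152.6 phi 0.7 q 0.351 r 236.7 F [ 3.8  5.5 -0.1] 0.0103 46.8
```

>>> drive_tool --steps '[{"turn":[0,0,0],"dp":[0,-8.6,10.8],"jaw":-1},{"turn":[0,0,0],"dp":[0,-8.0,11.3],"jaw":-1},{"turn":[0,0,0],"dp":[0,-7.3,11.8],"jaw":-1},{"turn":[0,0,0],"dp":[0,-6.6,12.2],"jaw":-1},{"turn":[0,0,0],"dp":[0,-5.7,12.5],"jaw":-1},{"turn":[0,0,0],"dp":[0,-2,6],"jaw":-1},{"turn":[0,0,0],"dp":[0,0,0],"jaw":-1}]'

```text
time: 47.5
position: [0.5411, 0.1192, 0.1415]
tcp_rot: [-3.138, 0.002, 3.088]
wrist_force: [5.7, 0.7, -5.9]
opening: 0.0105
```

```bash
python3 arc.py
```

```text
cab [-219.5   -3.2] z 87.5 phi 0.379 q 0.03 r 236.3 F [ 5.7  0.7 -5.9] 0.0105 47.5
```

>>> drive_tool --steps '[{"turn":[0,0,0],"dp":[0,-1,3],"jaw":-1},{"turn":[0,0,0],"dp":[0,-1,3],"jaw":-1},{"turn":[0,0,0],"dp":[0,-0.5,2],"jaw":-1},{"turn":[0,0,0],"dp":[0,0,0],"jaw":-1}]'

```text
time: 47.9
position: [0.541, 0.1184, 0.1392]
tcp_rot: [-3.141, 0.005, 3.09]
wrist_force: [-8.7, 2.6, 28.5]
opening: 0.0106
```

```bash
python3 arc.py
```

```text
cab [-220.4   -3.1] z 85.2 phi 0.369 q 0.02 r 236.3 F [-8.7  2.6 28.5] 0.0106 47.9
```

>>> drive_tool --steps '[{"turn":[0,0,0],"dp":[0,0,-3],"jaw":-1},{"turn":[0,0,0],"dp":[0,0,-1],"jaw":-0.3},{"turn":[0,0,0],"dp":[0,0,0],"jaw":-0.3},{"turn":[0,0,0],"dp":[0,0,0],"jaw":-0.3},{"turn":[0,0,0],"dp":[0,0,-15],"jaw":-0.3},{"turn":[0,0,0],"dp":[0,-10,-25],"jaw":-0.3},{"turn":[0,0,0],"dp":[0,-20,-40],"jaw":-0.3},{"turn":[0,0,0],"dp":[0,-40,-40],"jaw":-0.3}]'

```text
time: 48.7
position: [0.5368, 0.0531, 0.255]
tcp_rot: [-3.14, 0.001, 3.092]
wrist_force: [1.1, -1.3, 0.2]
opening: 0.0299
```

>>> drive_tool --steps '[{"turn":[0,0,0],"dp":[20,-45,-30],"jaw":-0.3},{"turn":[0,0,0],"dp":[20,-45,0],"jaw":-0.3},{"turn":[0,0,0],"dp":[20,-45,0],"jaw":-0.3},{"turn":[0,0,0],"dp":[20,-45,0],"jaw":-0.3},{"turn":[0,0,0],"dp":[0,-45,0],"jaw":-0.3},{"turn":[0,0,0],"dp":[0,-45,0],"jaw":-0.3},{"turn":[0,0,0],"dp":[0,0,0],"jaw":-0.3}]'

```text
time: 49.4
position: [0.4457, -0.2119, 0.2801]
tcp_rot: [-3.138, 0.003, 3.083]
wrist_force: [-0.1, 1.7, 0.0]
opening: 0.0299
```

```bash
python3 - <<'E'
from go import *
a=manip.camera("side")[:,:,::-1].copy();b=manip.camera("top")[:,:,::-1].copy()
cv2.imwrite("pics/fs.png",a);cv2.imwrite("pics/ft.png",b)
crop("side",230,90,400,220,"x1.png",im=a);crop("top",60,90,420,360,"x2.png",im=b)
for q in (0,.03,.06):
    hx,hz=-235*np.cos(.349+q),235*np.sin(.349+q)
    print(q,(proj("side",np.array([cw(hx,75,hz),cw(hx,-75,hz)])/1e3)-[230,90])*4.6154)
    ex,ez=-190*np.cos(.052+q),190*np.sin(.052+q)
    print("  edge",(proj("side",np.array([cw(ex,139,ez),cw(ex,-149,ez)])/1e3)-[230,90])*4.6154)
E
```

```text
0 [[161.19915979 418.51611142]
 [379.36386687 463.86312506]]
  edge [[ 96.06710387 465.46767059]
 [498.77980075 552.8302588 ]]
0.03 [[162.47553324 408.01984444]
 [380.98277913 453.08814069]]
  edge [[ 95.96277621 458.26755959]
 [499.51364345 545.3758296 ]]
0.06 [[163.87631463 397.45184089]
 [382.70071279 442.23209575]]
  edge [[ 95.96171419 450.93125384]
 [500.3219138  537.76758198]]
```

View pics/x1.png

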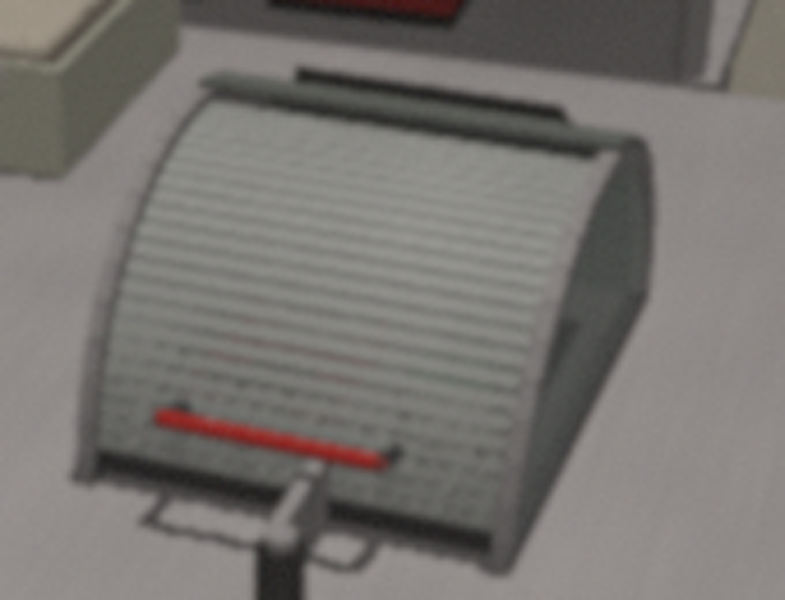

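View pics/x2.png

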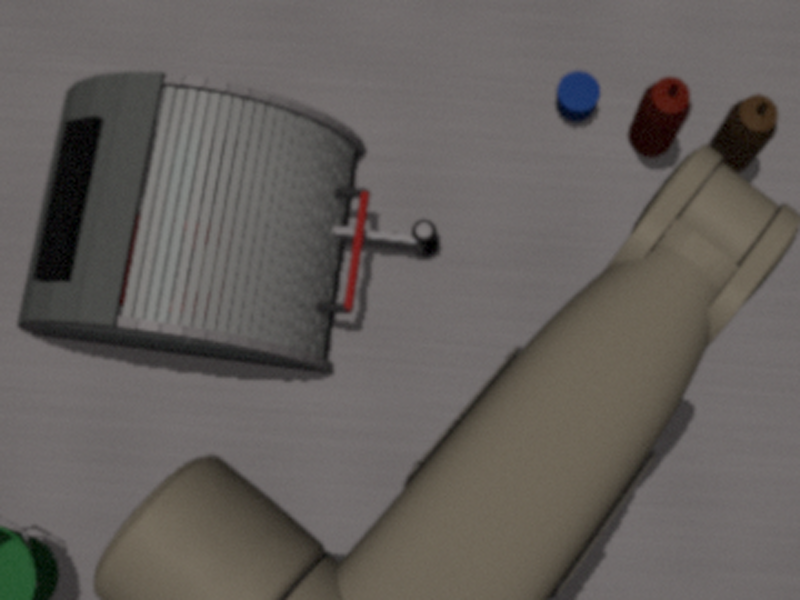

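View pics/fs.png

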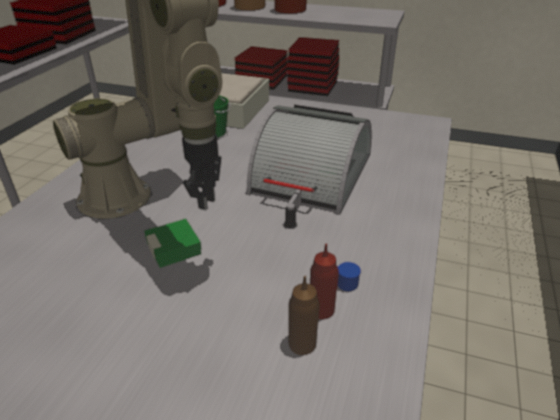

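The closed cover reads as fully down, the bottles and look-alikes stand where they started, and the gripper is clear of everything. I'm handing in.

```bash
python3 -c "
from cell import manip
print(manip.job_done())"
```

```text
the job is handed in; nothing more can be done
None
```

The order is staged and the job was handed in at about 50 s of the 210 s allowed; no verdict was reported.

**What I did**
- **Cover:** I rolled it back to its stop.
- **Boxes:** The nearer box went first, then the second. I slid each flat to the post, swung it a quarter turn round it so the ticket faces out, and pushed it in along the rail. The second box pushed the first farther in.
- **Tub:** I stood the green-lidded tub on the dip step. I saw no orange-lidded tub in any view, so I took it as absent.
- **Closing:** I rolled the cover down to its stop and moved the arm clear.

**Last checks**
- **Before closing:** Both boxes were wholly inside with tickets facing the mouth, and the tub was upright at about x = -105 mm in the cabinet's frame. I did not re-measure either box or the tub after closing, when the cover hid them.
- **After closing:** In the camera image the cover handle lies within a few pixels of where it should be when fully down. The gripper's own position read 0.02 rad, which I put down to a few millimetres of grip offset.
- **Left alone:** The bottles, the blue tub and the green box look unmoved.

**Contact and correction:** While pushing the first box in, the fully opened gripper touched the rail with about 10 N. I raised it, narrowed the jaws and carried on.

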